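Unbolt and drop the locker flap with a hooked rod

ROBOT

A 6-joint arm with a two-finger parallel gripper is mounted at the origin on a cart in front of the work surface, level with it; the furniture and walls round the work are solid. World frame = base frame: x ahead of the robot, y to its left, z up, the work surface at z = 0. Lengths are in m, angles in rad, forces in N, time in s.
With the tool pointing down it reaches from about 0.35 to 0.775 m from the base axis. Payload 7.3 kg.
Tool frame: the origin (TCP) lies at the very end of the fingers, on their centre line; the grasp point (between the pads) lies 19 mm behind it; z points along the fingers, y is the direction in which the jaws open and shut (so a half turn about z gives the same grasp; the last joint's range is limited). The gripper opens to 92 mm and grips with 3 to 60 N. Pads are 19 mm wide; open, the fingers measure 130 mm over their backs; the gripper's body (75 mm by 190 mm) begins 47 mm behind the grasp point.
Start: joints at [1.133, 0.342, 1.524, -0, 1.275, -0.146], TCP at [0.151, 0.503, 0.227] pointing down, gripper open.
Joint ranges: [-2.53, 2.53], [-0.77, 2.02], [0.04, 2.7], [-1, 4.14], [0.28, 2.66], [-3.11, 3.11]. Speed limits (rad/s): [2.57, 2.57, 3.14, 3.14, 3.14, 3.14].

INTERFACE

Orientations are given as [roll, pitch, yaw] about the fixed x, y, z axes, in that order (R = Rz(yaw) Ry(pitch) Rx(roll)).
In Python, from cell import robot gives the robot as it stands.
- The arm moves only by the tool apply_moves, never from a script. Its argument "plan" is a list of rows, each an object of numbers: "tx", "ty", "tz": the shift along the tool's x, y, z in m; "yaw": the turn about the tool's z in rad; "grip": the opening, from -1 (shut) to 1 (fully open), so that 0 is half open. In form: [{"tx": .., "ty": .., "tz": .., "yaw": .., "grip": ..}, ...]. A call has 1 to 8 rows; each row is the pose to reach, as a shift and turn from the pose commanded when the call began, along the tool's axes at that moment; what a row does not reach only later rows make up. A row lasts 1/8 s, in which the tool goes at most 62.5 mm and 10.7 degrees, less where a joint would pass 70% of its speed; a pose out of reach is approached as far as the arm can. A call with a gripper value outside its range is refused whole. The fingers move at their own pace and stop on an object; "force" is the grip in N (left out, the last holds). Time passes only in rows, so rows that repeat a pose let the fingers close. It gives the time, the measured TCP pose, the force and the opening at its end, in the units of the state.
- robot.observe(): the state, without advancing time (a new reading comes with each control period).
- robot.read_camera(name): name is "side" or "top"; returns (picture, depth): 384x512x3 uint8, red, green, blue; 384x512 float32, m along the optical axis (not along the pixel's ray), 0 where there is no reading.
- robot.get_calibration(name): a dict with "camera_matrix" (3x3 intrinsics, pixels), "R" (3x3) and "t" (3): a world point X has camera coordinates R X + t. Camera axes: x right, y down, z forward; pixel columns grow to the right and rows downward; lengths in m; the calibration is good to about 2 mm. A picture is of the moment at which its call begins. get_calibration takes no time and is no camera call.
- robot.hand_in(): hands the job in, once; it reports no verdict.
Trained networks look in the newest picture that a camera, given by its name, has taken for a name from the list of things; names that differ only in an ending like _2 or _b are one class to them, and where a whole thing is asked for, a point or a joint stands for the part that bears it (a point fixed in the world has none). Each returns a list of dicts, best first, with "confidence" (0 to 1); they miss things now and then, are a little off and sometimes report something else, mostly with a low value. They report only what shows in the picture. A call takes as long as a camera call.
- robot.outline_of(label, camera): "region" (384x512 bool, what is visible of it) and "pixel" ([row, column] in pixels, amid what is visible of it).
- robot.tip_of(label, camera): "pixel" ([row, column] in pixels: a listed point, or the origin of a listed thing).
The state is a dict: "time": time; "qpos": joint angles; "qvel": joint speeds; "joint_efforts": joint torques, N m; "tool_pos": TCP position; "tool_rot": TCP orientation; "contact_force": force on the tool from outside, world axes, zero at the start; "torque": the same for the moment, N m; "opening": finger opening in m.
Only numpy, scipy, OpenCV 4.12 (cv2) and the standard library are available. Lean on these libraries where they do the work, as an engineer would, in place of code of your own. Each camera call takes 0.05 s, during which the arm holds its last target.

TASK

Open the small grey locker with the hooked rod that hangs in the fork stand: reach in under the hood with the hook, draw the bolt fully back to the right by its loop, then pull the wooden flap all the way down until it lies level. Hang the rod back in its fork, upright with its collar resting on the prongs. Keep the hand itself off the locker and leave the other things on the table where they are.

Things in the scene. Friction and masses are not known exactly. Their poses are not given: they have to be found in the camera images.
- rod_grip (a point): Centre of the hooked rod's black flat-sided handle, 18 (rod x) by 12 (rod y) by 68 mm tall; take it across the 12 mm. Axes: z up the rod, -x the way the toe points. Under the handle a round steel collar (30 mm across, 5 thick, top 34 mm below this point), then a straight steel rod 6.4 mm thick. About 110 g. Starts hanging upright in the fork, toe toward the fork's mouth
- hook_corner (a point): Foot of the hooked rod, 169 mm below rod_grip: where the rod bends at a right angle into a straight toe along -x, 6.4 mm thick, its end 17 mm from the rod's centre line. This point is where the centre lines meet; axes as rod_grip
- rod_collar (a point): On the hooked rod: centre of the underside of the collar, 39 mm below rod_grip and 130 mm above hook_corner; axes as rod_grip
- fork_seat (a point): Fixed stand, base 110x90x12 mm, with a level fork: midway between the prongs on their upper face, 170 mm up, where the collar's underside rests. -x: open mouth; +x: post, 42 mm away, no higher than the fork. Prongs 8 mm thick; slot 18 mm wide, from 35 mm on the mouth side (last 20 mm flared) to 29 mm on the post side. To free the rod lift the collar and go out by the mouth
- locker: Fixed grey locker, 90 deep (x) by 200 wide (y) mm; origin under its centre on the table, -x its front, +y its left seen from the robot. Front plane x = -45 mm. A level aluminium hood, 220 wide, overhangs it to x = -121 mm, underside 216 mm up, front lip to 228: the bolt is reached at a slant, from under its edge. Keeper for the bolt on the front at y = 86 to 100 mm, 35 mm proud
- flap (a joint): Angle of the wooden flap, 168 wide by 98 mm high, under the hood; hinged along its bottom edge. 0 = shut (upright), 1.57 = fully down, level, toward the robot. Opens no more than about 0.05 until the bolt is drawn. Damped hinge: past about 0.4 it sinks by itself and lies level 1 to 3 s later
- flap_hinge (a point): Middle of the flap's hinge line, 68 mm above the table and 53 mm in front of the locker's centre; y is the hinge line; turns with the flap; flap shut: axes as the locker's
- bolt (a joint): Travel of the steel bolt on the flap's outer face: 0 = shot into the keeper, 0.034 = fully drawn to the right (locker -y). Needs about 1.5 N and stays where it is left
- loop_bar (a point): Middle of the front bar of the bolt's loop handle, a level U of 5 mm round steel standing out from the flap: bar along y, 35 mm clear between its legs, 32 mm clear between bar and bolt (toward +x), open above and below. Moves with bolt and flap. Flap shut: 138 mm up, 54 mm in front of the hinge line, 14 mm behind the hood's edge, 78 mm under the hood
- dish: Bystander: low round glass dish, 90 mm across and 62 tall; origin under its centre
- shell_a: Bystander: pale oyster shell, inside up, 93x107x16 mm; origin under its centre
- shell_b: Bystander: rough dark oyster shell, 98x120x17 mm; origin under its centre
- block: Bystander: small dark wooden block, 58x92x13 mm; origin under its centre
- vial: Bystander: small glass bottle with a white cap, 32 mm across and 54 tall; origin under its centre
- plate: Bystander: small glass plate, 50x75x8 mm; origin under its centre
- beads: Bystander: shallow clear dish of white beads, 55 mm across and 13 tall; origin under its centre

How it is judged:
By the outcome, as a careful person would: the job done as asked, in the order asked, and still so for the second after the job is handed in, with the robot touching nothing.
It also fails if it takes over 58 s, if anything falls off the work surface, if the arm or the gripper's body presses on something with over 40 N, if the wrist force passes 120 N, or if a joint passes its speed limit or range.

## Working session

There is one attempt and no reset: what is moved stays moved. The work goes in short steps, Python scripts to look and compute and a tool call to move; the robot and the scene stay as the last step left them, time stands still between calls to the robot, and variables do not carry over. Pictures are saved under pics/ and viewed, and the job is handed in when it is done.

Besides the shell and the picture viewer there is one more tool, called after "Request:" as a command line: name --argument value ..., lists and objects as JSON in quotes. apply_moves: Moves the arm, as the interface text tells. Its arguments: {"type":"object","properties":{"plan":{"type":"array","items":{"type":"object","properties":{"tx":{"type":"number"},"ty":{"type":"number"},"tz":{"type":"number"},"yaw":{"type":"number"},"grip":{"type":"number"}}}},"force":{"type":"number"}},"required":["plan"]}

```bash
ls; mkdir -p pics; cat > h.py <<'E'
import numpy as np, cv2
from cell import robot
def cam(n):
    c=robot.get_calibration(n); return np.array(c["camera_matrix"]),np.array(c["R"]),np.array(c["t"]).ravel()
def world(n,r,c,d):
    K,R,t=cam(n); p=np.array([(c-K[0,2])/K[0,0]*d,(r-K[1,2])/K[1,1]*d,d]); return R.T@(p-t)
def ray_z(n,r,c,z):
    K,R,t=cam(n); o=-R.T@t; v=R.T@np.array([(c-K[0,2])/K[0,0],(r-K[1,2])/K[1,1],1.]); return o+v*(z-o[2])/v[2]
def proj(n,X):
    K,R,t=cam(n); p=R@np.asarray(X)+t; q=K@p; return q[1]/q[2],q[0]/q[2]
def save(n,im): cv2.imwrite("pics/"+n+".png",im[:,:,::-1])
E
python3 - <<'E'
from h import *
for n in("side","top"):
    im,d=robot.read_camera(n); save(n+"0",im); np.save(n+"d.npy",d)
    K,R,t=cam(n); print(n,K[0,0],-R.T@t,R[2])
    for l in ["rod_grip","hook_corner","rod_collar","fork_seat","locker","flap_hinge","loop_bar","dish","vial"]:
        for o in robot.tip_of(l,n)[:2]:
            r,c=o["pixel"]; dd=d[int(round(r)),int(round(c))]
            print(l,np.round([r,c],1),round(o["confidence"],2),np.round(world(n,r,c,dd),3))
s=robot.observe(); print(s)
E
```

```text
pics
side 365.1389830487385 [-0.26040215 -0.0550335   0.89939829] [ 0.74767794  0.02253475 -0.66367905]
rod_grip [212.2 347.8] 0.59 [ 0.462 -0.294  0.226]
hook_corner [250.8 339.6] 0.72 [ 0.513 -0.317  0.009]
rod_collar [225.1 341.5] 0.8 [ 0.466 -0.287  0.172]
fork_seat [187.3 251.6] 0.35 [ 0.731 -0.025  0.075]
locker [191.8 247.2] 0.92 [ 0.767 -0.009  0.022]
flap_hinge [188.3 251. ] 0.58 [ 0.73  -0.023  0.071]
loop_bar [186.  243.6] 0.49 [0.73  0.003 0.08 ]
dish [248.4 134.3] 0.83 [0.456 0.319 0.042]
vial [239.2 200.8] 0.49 [0.531 0.129 0.014]
top 360.31403024713313 [ 0.3774242  -0.04198733  1.19313398] [ 0.17808941  0.01073318 -0.98395577]
rod_grip [216.7 349.1] 0.55 [ 0.472 -0.291  0.244]
hook_corner [224.4 337.2] 0.56 [ 0.457 -0.276  0.17 ]
rod_collar [218.4 346.2] 0.55 [ 0.47  -0.29   0.215]
fork_seat [221.  344.3] 0.77 [ 0.465 -0.29   0.193]
flap_hinge [242. 188.] 0.48 [0.413 0.176 0.001]
loop_bar [152.7 236.7] 0.56 [0.676 0.012 0.139]
dish [226.3 143.7] 0.76 [0.461 0.311 0.047]
vial [202.3 204.5] 0.59 [0.539 0.12  0.038]
{'time': 1.0, 'qpos': array([ 1.13300850e+00,  3.42011993e-01,  1.52406061e+00, -8.82959462e-06,
        1.27535779e+00, -1.45984486e-01]), 'qvel': array([ 1.13651749e-04, -9.31632282e-04,  1.49086385e-03, -6.03285651e-05,
       -1.49901434e-03, -1.17529175e-03]), 'joint_efforts': array([-1.32957710e-03, -4.31147361e+01, -2.44481903e+01,  7.17376568e-02,
        4.84328019e-02,  5.30023453e-05]), 'tool_pos': array([0.15102694, 0.50286052, 0.22674805]), 'tool_rot': array([3.14143335e+00, 3.19612389e-05, 2.84979188e+00]), 'contact_force': array([ 0.31851426, -0.0415075 ,  0.07783827]), 'torque': array([-0.04808778, -0.02338938, -0.00401719]), 'opening': 0.09202007289940033}
```

```bash
python3 - <<'E'
import cv2
for n in("side","top"):
    im=cv2.imread(f"pics/{n}0.png")
    cv2.imwrite(f"pics/{n}0_a.png",cv2.resize(im,(768,576)))
    if n=="top": cv2.imwrite("pics/top0_fork.png",cv2.resize(im[150:290,260:420],None,fx=4,fy=4,interpolation=2)); cv2.imwrite("pics/top0_lock.png",cv2.resize(im[60:200,160:320],None,fx=4,fy=4,interpolation=2))
    else: cv2.imwrite("pics/side0_fork.png",cv2.resize(im[150:290,270:430],None,fx=4,fy=4,interpolation=2)); cv2.imwrite("pics/side0_lock.png",cv2.resize(im[90:230,160:320],None,fx=4,fy=4,interpolation=2))
E
```

```text
(no output)
```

View pics/side0_a.png

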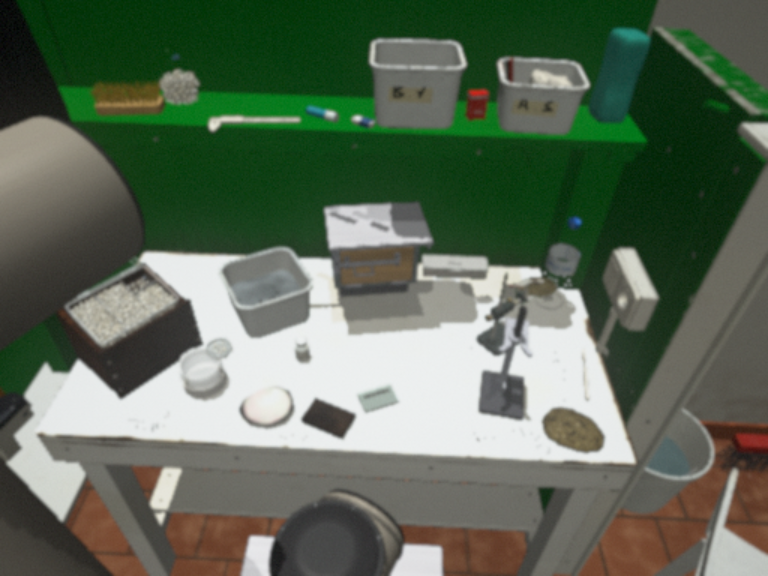

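View pics/top0_a.png

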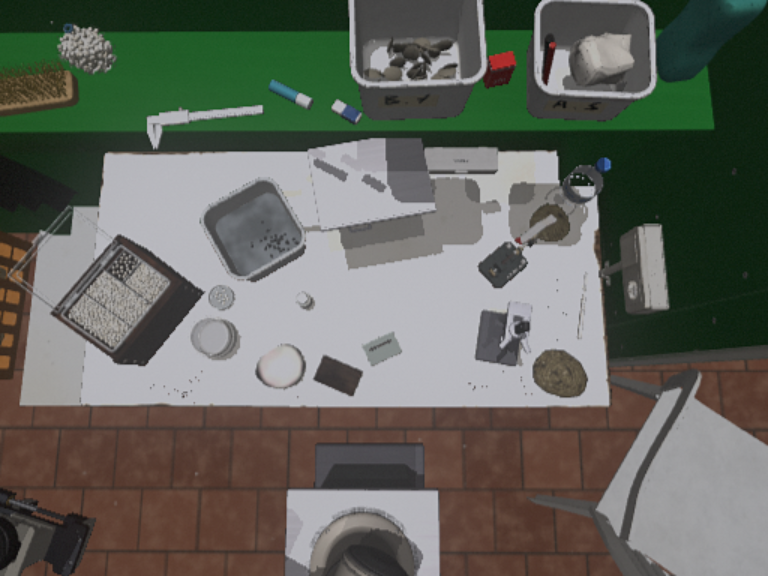

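View pics/top0_fork.png

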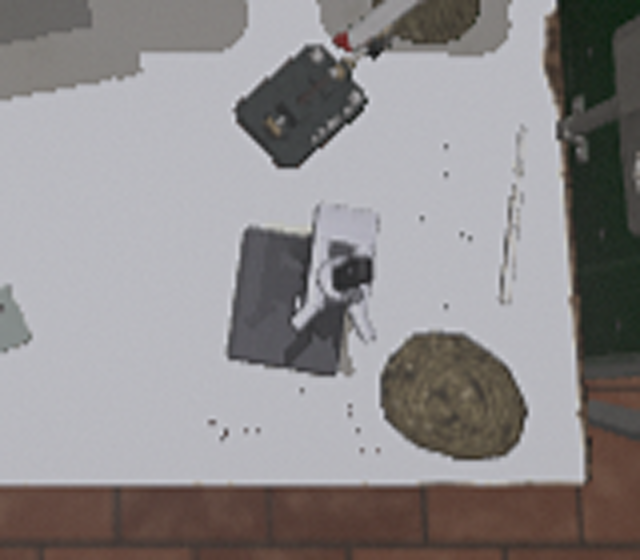

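View pics/side0_fork.png

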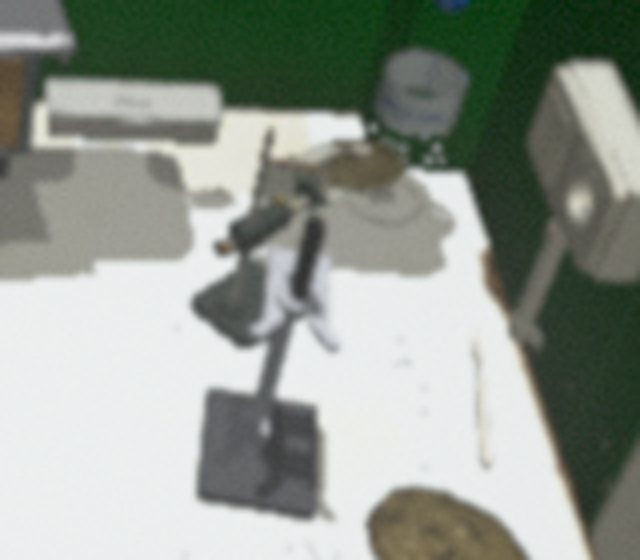

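View pics/top0_lock.png

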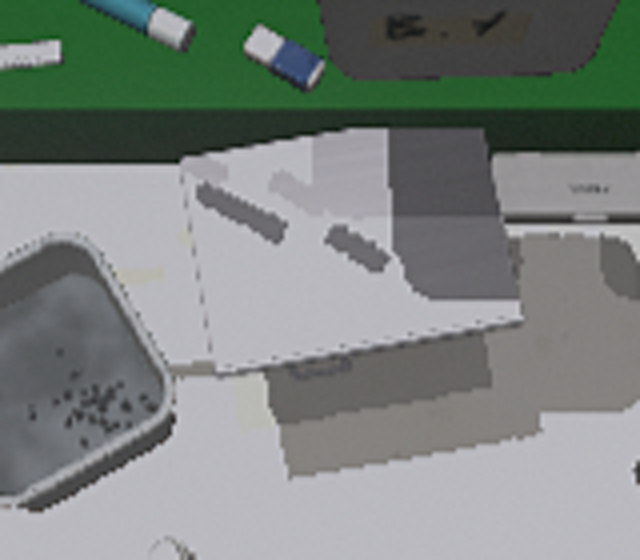

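View pics/side0_lock.png

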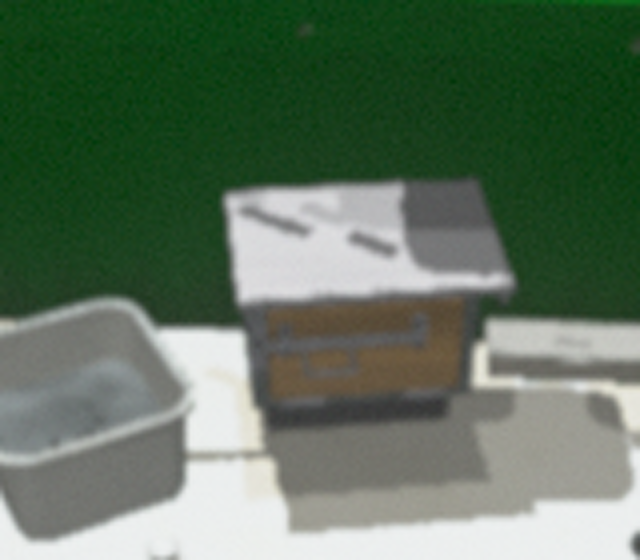

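The side view shows the locker at about (375,250) in the 768x576 view. The loop is left of the flap's middle, the bolt bar is above it, and the rod stands in the fork at about (515,340). In the top view the fork mouth faces the robot, and the loop bar just shows in front of the hood edge at crop (320,367). Next I'll fit the poses from depth.

```bash
cat > m.py <<'E'
from h import *
def cloud(n,d):
    K,R,t=cam(n); r,c=np.mgrid[:384,:512]; p=np.stack([(c-K[0,2])/K[0,0]*d,(r-K[1,2])/K[1,1]*d,d],-1)
    return (p-t)@R
E
python3 - <<'E'
from m import *
d=np.load("topd.npy"); P=cloud("top",d); ds=np.load("sided.npy"); S=cloud("side",ds)
def rect(m,lab):
    q=P[m][:,:2].astype(np.float32); (c,s,a)=cv2.minAreaRect(q); print(lab,len(q),np.round(c,4),np.round(s,3),round(a,1),"z",np.round(np.median(P[m][:,2]),4))
x,y,z=P[...,0],P[...,1],P[...,2]
ok=d>0
hood=ok&(z>.218)&(z<.24)&(x>.6)&(x<.9)&(abs(y)<.2); rect(hood,"hood")
fork=ok&(z>.16)&(z<.18)&(abs(x-.47)<.09)&(abs(y+.29)<.09); rect(fork,"fork")
base=ok&(z>.006)&(z<.018)&(abs(x-.47)<.1)&(abs(y+.29)<.1); rect(base,"base")
hand=ok&(z>.23)&(z<.26)&(abs(x-.47)<.06)&(abs(y+.29)<.06); rect(hand,"handle top")
X,Y,Z=S[...,0],S[...,1],S[...,2]
b2=(ds>0)&(Z>.006)&(Z<.018)&(abs(X-.47)<.1)&(abs(Y+.29)<.1); q=S[b2][:,:2].astype(np.float32); print("side base",cv2.minAreaRect(q),len(q))
# front edge of hood: top view, for columns fit
im=np.zeros((384,512),np.uint8); im[hood]=255; cs=cv2.findContours(im,0,2)[0]; cc=max(cs,key=cv2.contourArea); ap=cv2.approxPolyDP(cc,4,True)[:,0]; print("hood corners");
for c,r in ap: print(r,c,np.round(ray_z("top",r,c,.228),4))
# tall obstacles near fork
ob=ok&(abs(x-.55)<.13)&(y>-.45)&(y<-.15)
print("tall near", [(np.round(P[i,j],3)) for i,j in np.argwhere(ob&(z>.1))[::25]])
# loop
for i in range(148,158): print(i,[ (j,*np.round(P[i,j],3)) for j in range(228,252,4)])
E
```

```text
hood 4147 [ 0.7507 -0.0211] [0.167 0.22 ] 10.2 z 0.2222
fork 355 [ 0.4785 -0.2979] [0.058 0.09 ] 79.9 z 0.1699
base 792 [ 0.4676 -0.2894] [0.213 0.178] 85.6 z 0.0115
handle top 34 [ 0.4714 -0.2943] [0.01  0.016] 85.5 z 0.2414
side base ((0.44993412494659424, -0.32499659061431885), (0.15563881397247314, 0.1327725499868393), 79.21493530273438) 852
hood corners
92 280 [ 0.8301 -0.1152  0.228 ]
99 205 [0.8097 0.0989 0.228 ]
153 214 [0.6503 0.0702 0.228 ]
140 290 [ 0.6873 -0.1411  0.228 ]
tall near [array([ 0.678, -0.34 ,  0.137]), array([ 0.672, -0.33 ,  0.138]), array([ 0.677, -0.412,  0.119]), array([ 0.673, -0.396,  0.12 ]), array([ 0.672, -0.376,  0.115]), array([ 0.663, -0.348,  0.137]), array([ 0.657, -0.322,  0.145]), array([ 0.664, -0.405,  0.121]), array([ 0.661, -0.387,  0.118]), array([ 0.659, -0.382,  0.115]), array([ 0.655, -0.338,  0.106]), array([ 0.639, -0.315,  0.12 ]), array([ 0.612, -0.288,  0.193]), array([ 0.627, -0.319,  0.102]), array([ 0.612, -0.287,  0.131]), array([ 0.609, -0.301,  0.112]), array([ 0.597, -0.285,  0.113]), array([ 0.521, -0.309,  0.169]), array(
[... 3712 characters left out ...]
232, np.float64(0.704), np.float64(0.035), np.float64(0.0)), (236, np.float64(0.703), np.float64(0.021), np.float64(0.003)), (240, np.float64(0.703), np.float64(0.007), np.float64(0.003)), (244, np.float64(0.704), np.float64(-0.006), np.float64(0.001)), (248, np.float64(0.704), np.float64(-0.02), np.float64(0.0))]
157 [(228, np.float64(0.701), np.float64(0.049), np.float64(-0.004)), (232, np.float64(0.699), np.float64(0.035), np.float64(0.004)), (236, np.float64(0.7), np.float64(0.021), np.float64(0.001)), (240, np.float64(0.7), np.float64(0.007), np.float64(0.002)), (244, np.float64(0.7), np.float64(-0.006), np.float64(0.002)), (248, np.float64(0.699), np.float64(-0.02), np.float64(0.004))]
```

```bash
python3 - <<'E'
from m import *
d=np.load("topd.npy"); P=cloud("top",d); x,y,z=P[...,0],P[...,1],P[...,2]
m=(d>0)&(z>.12)&(z<.16)&(x>.64)&(x<.7)&(abs(y)<.08)
for i,j in np.argwhere(m): print(i,j,np.round(P[i,j],4))
ds=np.load("sided.npy"); S=cloud("side",ds)
im=cv2.imread("pics/side0.png"); cv2.imwrite("pics/side0_loop.png",cv2.resize(im[145:205,210:290],None,fx=10,fy=10,interpolation=2))
im=cv2.imread("pics/top0.png"); cv2.imwrite("pics/top0_fk.png",cv2.resize(im[195:245,320:370],None,fx=11,fy=11,interpolation=0))
K,R,t=cam("side")
L=np.array([.787,-.0145]);D=.175;ex=np.array([np.cos(D),np.sin(D)]);ey=np.array([-ex[1],ex[0]])
def W(a,b,h): return np.r_[L+a*ex+b*ey,h]
for b in (-.1,-.084,0,.02,.04,.084,.1): print(b,"hoodlip",np.round(proj("side",W(-.121,b*1.1,.228)),1),"hinge",np.round(proj("side",W(-.053,b,.068)),1),"bar",np.round(proj("side",W(-.107,b,.138)),1))
print(np.round(proj("top",W(-.121,.11,.228)),1),np.round(proj("top",W(-.121,-.11,.228)),1))
E
```

```text
149 245 [ 0.6883 -0.0134  0.1372]
149 246 [ 0.6871 -0.0165  0.1412]
150 246 [ 0.6837 -0.0165  0.1421]
151 232 [0.6815 0.026  0.1391]
151 233 [0.6809 0.0228 0.1413]
151 244 [ 0.6801 -0.0105  0.1439]
151 245 [ 0.6813 -0.0134  0.1395]
151 246 [ 0.681  -0.0165  0.1405]
152 233 [0.6788 0.023  0.1377]
152 238 [0.6789 0.0079 0.1371]
152 239 [0.6784 0.0047 0.139 ]
152 240 [0.6784 0.0017 0.1389]
152 241 [ 0.6771 -0.0015  0.1434]
152 242 [ 0.6785 -0.0043  0.1385]
152 243 [ 0.6787 -0.0073  0.1379]
152 244 [ 0.6787 -0.0104  0.1379]
152 245 [ 0.6783 -0.0134  0.139 ]
152 246 [ 0.6795 -0.0164  0.1351]
153 233 [0.6742 0.0227 0.1429]
153 234 [0.6746 0.0197 0.1415]
153 235 [0.6753 0.0169 0.1388]
153 236 [0.6745 0.0137 0.1417]
153 237 [0.6753 0.0108 0.1389]
153 238 [0.6754 0.0078 0.1383]
153 239 [0.6749 0.0047 0.1403]
153 240 [0.6752 0.0017 0.1391]
153 241 [ 0.6752 -0.0013  0.1391]
154 233 [0.6728 0.023  0.1368]
154 234 [0.6718 0.0198 0.1404]
154 235 [0.6721 0.0168 0.1392]
-0.1 hoodlip [160.5 289.4] hinge [186.2 278.8] bar [180.3 283.2]
-0.084 hoodlip [160.9 283.9] hinge [186.5 274.4] bar [180.6 278.5]
0 hoodlip [162.6 254.8] hinge [188.1 251.1] bar [182.3 253.6]
0.02 hoodlip [163.1 247.8] hinge [188.5 245.5] bar [182.7 247.6]
0.04 hoodlip [163.5 240.8] hinge [188.9 239.9] bar [183.1 241.6]
0.084 hoodlip [164.5 225.3] hinge [189.7 227.5] bar [184.  228.3]
0.1 hoodlip [164.8 219.6] hinge [190.1 223. ] bar [184.3 223.4]
[153.5 213.1] [140.1 291. ]
```

View pics/side0_loop.png

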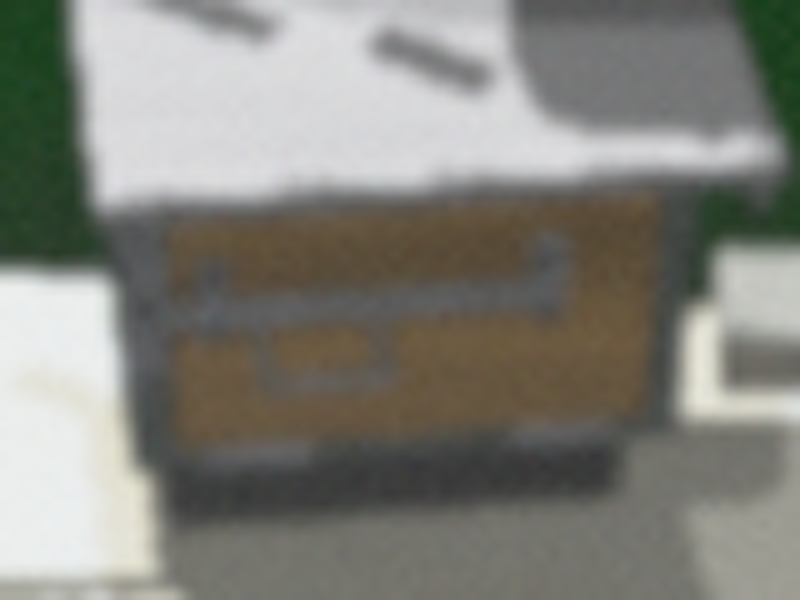

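View pics/top0_fk.png

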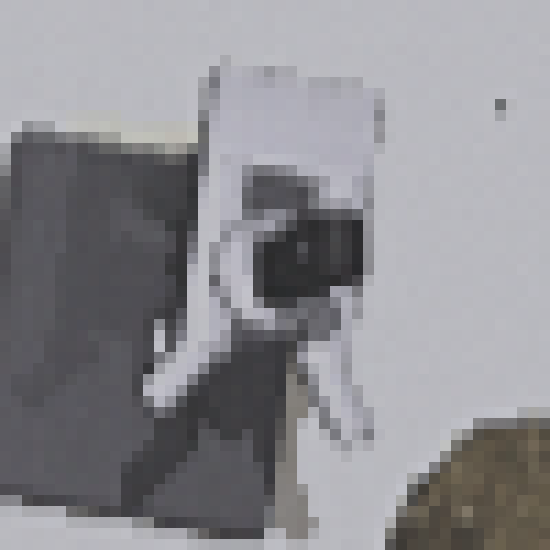

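```bash
python3 - <<'E'
from m import *
d=np.load("topd.npy"); P=cloud("top",d); x,y,z=P[...,0],P[...,1],P[...,2]
def poly(m,zz,eps=2.5):
    im=np.zeros((384,512),np.uint8); im[m]=255; cc=max(cv2.findContours(im,0,2)[0],key=cv2.contourArea); 
    for c,r in cv2.approxPolyDP(cc,eps,True)[:,0]: print(r,c,np.round(ray_z("top",r,c,zz),4))
print("fork");m=(d>0)&(z>.155)&(z<.185)&(abs(x-.48)<.07)&(abs(y+.29)<.06); poly(m,.17,1.5)
print("base, corners from picture")
for c,r in ((321.6,206.6),(337.8,208.6),(319.5,239.7),(345,243.5)): print(np.round(ray_z("top",r,c,.012),4))
print("handle");m=(d>0)&(z>.232)&(z<.25)&(abs(x-.47)<.05)&(abs(y+.29)<.05); q=P[m]; print(np.round(q[:,:3].min(0),4),np.round(q.max(0),4),np.round(np.median(q,0),4),len(q)); 
q=q[q[:,2]>.2385]; print(len(q),q.mean(0),cv2.minAreaRect(q[:,:2].astype(np.float32)))
F=np.array([.4675,-.2925])
for g in (-.12,-.08):
    e=np.array([np.cos(g),np.sin(g)]);f=np.array([-e[1],e[0]])
    for a,b in ((.03,0),(-.035,.0),(0,.0)): print(g,a,np.round(proj("top",np.r_[F+a*e+b*f,.17]),1))
print(len(robot.outline_of("rod_grip","top")))
for o in robot.outline_of("rod_grip","side")[:1]: print(o["pixel"],o["confidence"])
E
```

```text
fork
201 339 [ 0.5239 -0.2836  0.17  ]
225 336 [ 0.4555 -0.2723  0.17  ]
230 332 [ 0.4414 -0.2604  0.17  ]
231 335 [ 0.4386 -0.2688  0.17  ]
223 341 [ 0.4611 -0.2866  0.17  ]
223 346 [ 0.4611 -0.3007  0.17  ]
234 351 [ 0.4302 -0.3133  0.17  ]
233 353 [ 0.433 -0.319  0.17 ]
229 351 [ 0.4442 -0.314   0.17  ]
220 352 [ 0.4696 -0.318   0.17  ]
222 344 [ 0.4639 -0.2952  0.17  ]
216 343 [ 0.481  -0.2931  0.17  ]
214 345 [ 0.4866 -0.299   0.17  ]
215 342 [ 0.4838 -0.2904  0.17  ]
212 341 [ 0.4924 -0.288   0.17  ]
210 348 [ 0.4981 -0.3081  0.17  ]
213 348 [ 0.4895 -0.3077  0.17  ]
213 352 [ 0.4895 -0.319   0.17  ]
203 354 [ 0.5181 -0.3261  0.17  ]
base, corners from picture
[ 0.528 -0.263  0.012]
[ 0.5213 -0.3159  0.012 ]
[ 0.42   -0.2525  0.012 ]
[ 0.4079 -0.3344  0.012 ]
handle
[ 0.4633 -0.2994  0.2335] [ 0.4796 -0.2893  0.2457] [ 0.471  -0.2938  0.2414] 34
24 [ 0.47185224 -0.29494532  0.24254943] ((0.4713476896286011, -0.2949011027812958), (0.008424793370068073, 0.015859564766287804), 84.85918426513672)
-0.12 0.03 [210.3 343.8]
-0.12 -0.035 [233.1 342.1]
-0.12 0 [220.7 343. ]
-0.08 0.03 [210.2 343.4]
-0.08 -0.035 [233.1 342.6]
-0.08 0 [220.7 343. ]
1
[219.4, 345.7] 0.64
```

```bash
cat > w.py <<'E'
# world waypoints -> tool-axis shifts from the present pose
import sys, numpy as np
from h import robot
def deltas(wps):
    s=robot.observe(); p=s["tool_pos"]; psi=s["tool_rot"][2]
    print("t",round(s["time"],2),"p",np.round(p,4),"rot",np.round(s["tool_rot"],4),"F",np.round(s["contact_force"],1),"open",round(s["opening"],4))
    for w in wps:
        d=np.array(w[:3])-p; yaw=-((w[3]-psi+np.pi)%(2*np.pi)-np.pi) if len(w)>3 else 0
        print(w,"-> tx %.4f ty %.4f tz %.4f yaw %.3f"%(d[0]*np.cos(psi)+d[1]*np.sin(psi), d[0]*np.sin(psi)-d[1]*np.cos(psi), -d[2], yaw))
E
python3 -c "
from w import *
deltas([(.25,.42,.26),(.35,.30,.30),(.42,.15,.30),(.45,0,.30),(.471,-.2948,.30,3.0016),(.471,-.2948,.19,3.0016)])"
```

```text
t 1.1 p [0.151  0.5028 0.2268] rot [3.1415 0.     2.8498] F [-0.9 -0.3  0.3] open 0.0916
(0.25, 0.42, 0.26) -> tx -0.1186 ty -0.0509 tz -0.0332 yaw 0.000
(0.35, 0.3, 0.3) -> tx -0.2489 ty -0.1370 tz -0.0732 yaw 0.000
(0.42, 0.15, 0.3) -> tx -0.3591 ty -0.2605 tz -0.0732 yaw 0.000
(0.45, 0, 0.3) -> tx -0.4310 ty -0.3956 tz -0.0732 yaw 0.000
(0.471, -0.2948, 0.3, 3.0016) -> tx -0.5359 ty -0.6719 tz -0.0732 yaw -0.152
(0.471, -0.2948, 0.19, 3.0016) -> tx -0.5359 ty -0.6719 tz 0.0368 yaw -0.152
```

Request:
apply_moves --plan '[{"tx":-0.05,"ty":-0.02,"tz":-0.02,"grip":0.2},{"tx":-0.105,"ty":-0.045,"tz":-0.035,"grip":0.2},{"tx":-0.155,"ty":-0.075,"tz":-0.05,"grip":0.2},{"tx":-0.205,"ty":-0.105,"tz":-0.06,"grip":0.2},{"tx":-0.25,"ty":-0.14,"tz":-0.075,"grip":0.2},{"tx":-0.29,"ty":-0.185,"tz":-0.075,"grip":0.2},{"tx":-0.33,"ty":-0.23,"tz":-0.075,"yaw":-0.07,"grip":0.2},{"tx":-0.37,"ty":-0.275,"tz":-0.075,"yaw":-0.15,"grip":0.2}]' --force 30

```text
schema error: expected keys tx, ty, tz, yaw, grip
```

```bash
python3 -c "
from w import *
deltas([(.45,0,.30,3.0016),(.471,-.2948,.30,3.0016),(.471,-.2948,.19,3.0016)])"
```

```text
t 1.1 p [0.151  0.5028 0.2268] rot [3.1415 0.     2.8498] F [-0.9 -0.3  0.3] open 0.0916
(0.45, 0, 0.3, 3.0016) -> tx -0.4310 ty -0.3956 tz -0.0732 yaw -0.152
(0.471, -0.2948, 0.3, 3.0016) -> tx -0.5359 ty -0.6719 tz -0.0732 yaw -0.152
(0.471, -0.2948, 0.19, 3.0016) -> tx -0.5359 ty -0.6719 tz 0.0368 yaw -0.152
```

Request:
apply_moves --plan '[{"tx":-0.05,"ty":-0.02,"tz":-0.02,"yaw":0,"grip":0.2},{"tx":-0.105,"ty":-0.045,"tz":-0.035,"yaw":0,"grip":0.2},{"tx":-0.155,"ty":-0.075,"tz":-0.05,"yaw":0,"grip":0.2},{"tx":-0.205,"ty":-0.105,"tz":-0.06,"yaw":0,"grip":0.2},{"tx":-0.25,"ty":-0.14,"tz":-0.075,"yaw":0,"grip":0.2},{"tx":-0.29,"ty":-0.185,"tz":-0.075,"yaw":0,"grip":0.2},{"tx":-0.33,"ty":-0.23,"tz":-0.075,"yaw":-0.07,"grip":0.2},{"tx":-0.37,"ty":-0.275,"tz":-0.075,"yaw":-0.15,"grip":0.2}]' --force 30

```text
time: 2.1
tool_pos: [0.4268, 0.1312, 0.302]
tool_rot: [3.141, 0.001, 3.002]
contact_force: [0.7, 0.5, 0.5]
opening: 0.0552
```

```bash
python3 -c "
from w import *
deltas([(.45,0,.30,3.0016),(.471,-.2948,.30,3.0016),(.471,-.2948,.19,3.0016)])"
```

```text
t 2.1 p [0.4268 0.1312 0.302 ] rot [3.1411e+00 8.0000e-04 3.0023e+00] F [0.7 0.5 0.5] open 0.0552
(0.45, 0, 0.3, 3.0016) -> tx -0.0411 ty -0.1267 tz 0.0020 yaw 0.001
(0.471, -0.2948, 0.3, 3.0016) -> tx -0.1029 ty -0.4157 tz 0.0020 yaw 0.001
(0.471, -0.2948, 0.19, 3.0016) -> tx -0.1029 ty -0.4157 tz 0.1120 yaw 0.001
```

Request:
apply_moves --plan '[{"tx":-0.015,"ty":-0.06,"tz":0,"yaw":0,"grip":0.2},{"tx":-0.03,"ty":-0.12,"tz":0,"yaw":0,"grip":0.2},{"tx":-0.045,"ty":-0.18,"tz":0,"yaw":0,"grip":0.2},{"tx":-0.06,"ty":-0.24,"tz":0,"yaw":0,"grip":0.2},{"tx":-0.075,"ty":-0.3,"tz":0,"yaw":0,"grip":0.2},{"tx":-0.09,"ty":-0.36,"tz":0,"yaw":0,"grip":0.2},{"tx":-0.102,"ty":-0.413,"tz":0,"yaw":0,"grip":0.2},{"tx":-0.102,"ty":-0.413,"tz":0,"yaw":0,"grip":0.2}]'

```text
time: 3.1
tool_pos: [0.4683, -0.2936, 0.3005]
tool_rot: [3.141, -0.001, 2.995]
contact_force: [-0.5, 0.8, -0.1]
opening: 0.0551
```

```bash
python3 -c "
from w import *
deltas([(.471,-.2948,.30,3.0016),(.471,-.2948,.19,3.0016)])
from h import *
im,d=robot.read_camera('side'); import cv2; cv2.imwrite('pics/s1.png',cv2.resize(im[120:290,260:430,::-1],None,fx=3.5,fy=3.5,interpolation=2))"
```

```text
t 3.1 p [ 0.4683 -0.2936  0.3005] rot [ 3.1415e+00 -1.2000e-03  2.9953e+00] F [-0.5  0.8 -0.1] open 0.0551
(0.471, -0.2948, 0.3, 3.0016) -> tx -0.0028 ty -0.0007 tz 0.0005 yaw -0.006
(0.471, -0.2948, 0.19, 3.0016) -> tx -0.0028 ty -0.0007 tz 0.1105 yaw -0.006
```

View pics/s1.png

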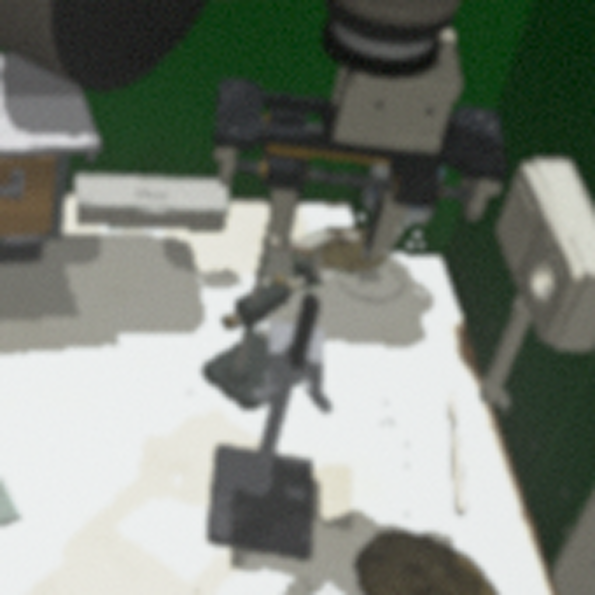

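The fingers, at about columns 285 and 385 of the crop, straddle the handle at column 305–320. I'll go down and grip.

Request:
apply_moves --plan '[{"tx":-0.002,"ty":0,"tz":0.055,"yaw":-0.005,"grip":0.2},{"tx":-0.002,"ty":0,"tz":0.11,"yaw":-0.005,"grip":0.2},{"tx":-0.002,"ty":0,"tz":0.11,"yaw":-0.005,"grip":0.2},{"tx":-0.002,"ty":0,"tz":0.11,"yaw":-0.005,"grip":-1},{"tx":-0.002,"ty":0,"tz":0.11,"yaw":-0.005,"grip":-1},{"tx":-0.002,"ty":0,"tz":0.11,"yaw":-0.005,"grip":-1},{"tx":-0.002,"ty":0,"tz":0.11,"yaw":-0.005,"grip":-1},{"tx":-0.002,"ty":0,"tz":0.11,"yaw":-0.005,"grip":-1}]' --force 20

```text
time: 4.15
tool_pos: [0.471, -0.291, 0.1922]
tool_rot: [-3.141, 0.001, 3.005]
contact_force: [-0.2, -1.8, 4.0]
opening: 0.0117
```

```bash
python3 -c "
from w import *
deltas([(.471,-.2948,.19,3.0016)])
from h import *
im,d=robot.read_camera('side'); import cv2; cv2.imwrite('pics/s2.png',cv2.resize(im[120:290,260:430,::-1],None,fx=3.5,fy=3.5,interpolation=2))
im,d=robot.read_camera('top'); import cv2; cv2.imwrite('pics/t2.png',cv2.resize(im[150:290,260:420,::-1],None,fx=4,fy=4,interpolation=2))"
```

```text
t 4.15 p [ 0.471  -0.291   0.1922] rot [-3.1408e+00  9.0000e-04  3.0046e+00] F [-0.2 -1.8  4. ] open 0.0117
(0.471, -0.2948, 0.19, 3.0016) -> tx -0.0005 ty -0.0038 tz 0.0022 yaw 0.003
```

View pics/s2.png

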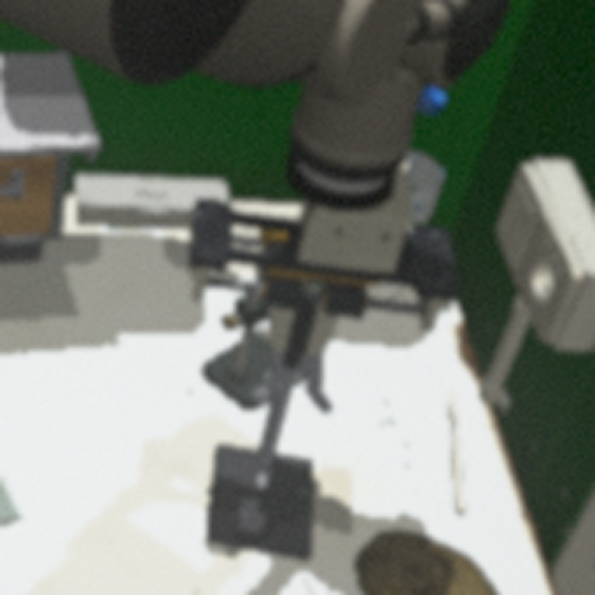

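View pics/t2.png

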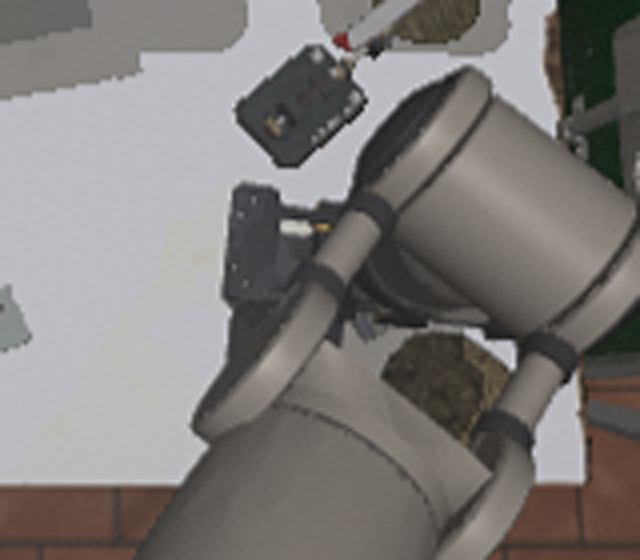

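The grip closed to 11.7 mm, which is the handle. I'll lift 25 mm, then push the rod against the closed end of the slot so it leans in the hand, with the handle away from the toe.

Request:
apply_moves --plan '[{"tx":0,"ty":0,"tz":-0.012,"yaw":0,"grip":-1},{"tx":0,"ty":0,"tz":-0.025,"yaw":0,"grip":-1},{"tx":-0.01,"ty":0,"tz":-0.025,"yaw":0,"grip":-1},{"tx":-0.02,"ty":0,"tz":-0.025,"yaw":0,"grip":-1},{"tx":-0.027,"ty":0,"tz":-0.025,"yaw":0,"grip":-1},{"tx":-0.033,"ty":0,"tz":-0.025,"yaw":0,"grip":-1},{"tx":-0.038,"ty":0,"tz":-0.025,"yaw":0,"grip":-1},{"tx":-0.038,"ty":0,"tz":-0.025,"yaw":0,"grip":-1}]' --force 20

```text
time: 5.25
tool_pos: [0.5082, -0.2962, 0.2156]
tool_rot: [-3.141, -0.003, 3.005]
contact_force: [-3.4, -3.7, -1.7]
opening: 0.012
```

```bash
python3 -c "
from w import *
deltas([(.471,-.2948,.19,3.0016)]); print(robot.observe()['torque'])
from h import *
im,d=robot.read_camera('side'); import cv2; cv2.imwrite('pics/s3.png',cv2.resize(im[160:280,290:410,::-1],None,fx=5,fy=5,interpolation=2))"
```

```text
t 5.25 p [ 0.5082 -0.2962  0.2156] rot [-3.1413e+00 -2.9000e-03  3.0050e+00] F [-3.4 -3.7 -1.7] open 0.012
(0.471, -0.2948, 0.19, 3.0016) -> tx 0.0370 ty -0.0037 tz 0.0256 yaw 0.003
[-0.84030084  0.83121696  0.10750067]
```

View pics/s3.png

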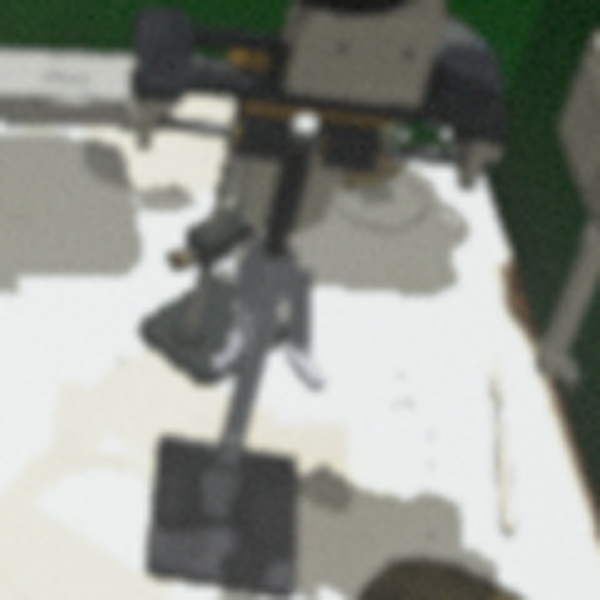

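Request:
apply_moves --plan '[{"tx":0,"ty":-0.003,"tz":0,"yaw":0,"grip":-1},{"tx":0,"ty":-0.003,"tz":0,"yaw":0,"grip":-1}]'

```text
time: 5.55
tool_pos: [0.5078, -0.298, 0.2158]
tool_rot: [3.14, -0.002, 3.005]
contact_force: [-3.7, 1.9, -3.0]
opening: 0.0121
```

```bash
python3 -c "
from w import *
deltas([(.471,-.2948,.19,3.0016)]); print(robot.observe()['torque'])"
```

```text
t 5.55 p [ 0.5078 -0.298   0.2158] rot [ 3.1397e+00 -2.2000e-03  3.0049e+00] F [-3.7  1.9 -3. ] open 0.0121
(0.471, -0.2948, 0.19, 3.0016) -> tx 0.0369 ty -0.0018 tz 0.0258 yaw 0.003
[ 0.25744597  0.74350709 -0.00781296]
```

Request:
apply_moves --plan '[{"tx":-0.005,"ty":0.0,"tz":0,"yaw":0,"grip":-1},{"tx":-0.01,"ty":0.0,"tz":0,"yaw":0,"grip":-1},{"tx":-0.015,"ty":0.0,"tz":0,"yaw":0,"grip":-1},{"tx":-0.02,"ty":0.0,"tz":0,"yaw":0,"grip":-1},{"tx":-0.02,"ty":0.0,"tz":0,"yaw":0,"grip":-1}]'

```text
time: 6.18
tool_pos: [0.5277, -0.301, 0.2161]
tool_rot: [3.141, -0.002, 3.005]
contact_force: [-4.6, 1.7, -1.9]
opening: 0.0119
```

```bash
python3 -c "
from w import *
deltas([(.471,-.2948,.19,3.0016)]); print(robot.observe()['torque'])
from h import *
im,d=robot.read_camera('side'); import cv2; cv2.imwrite('pics/s4.png',cv2.resize(im[160:280,290:410,::-1],None,fx=5,fy=5,interpolation=2))
im,d=robot.read_camera('top'); import cv2; cv2.imwrite('pics/t4.png',cv2.resize(im[150:290,260:420,::-1],None,fx=4,fy=4,interpolation=2))"
```

```text
t 6.17 p [ 0.5277 -0.301   0.2161] rot [ 3.1406e+00 -1.7000e-03  3.0050e+00] F [-4.6  1.7 -1.9] open 0.0119
(0.471, -0.2948, 0.19, 3.0016) -> tx 0.0570 ty -0.0016 tz 0.0261 yaw 0.003
[0.26208244 0.9808756  0.04754374]
```

View pics/s4.png

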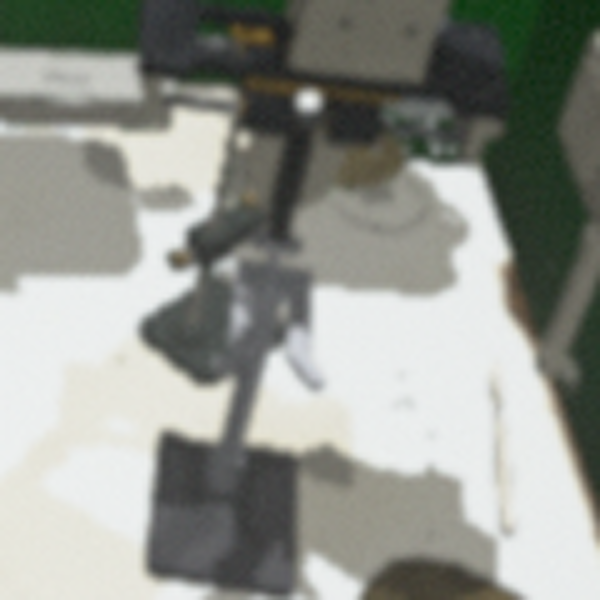

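View pics/t4.png

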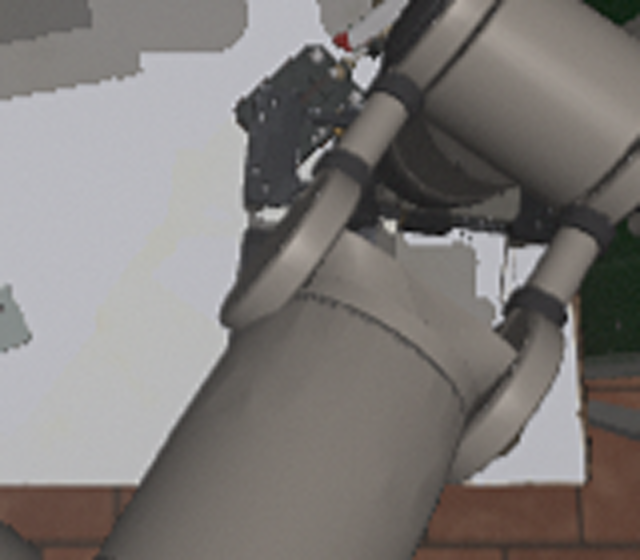

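Request:
apply_moves --plan '[{"tx":0.01,"ty":0.0,"tz":0,"yaw":0,"grip":-1},{"tx":0.03,"ty":0.0,"tz":0,"yaw":0,"grip":-1},{"tx":0.055,"ty":0.0,"tz":0,"yaw":0,"grip":-1},{"tx":0.085,"ty":0.0,"tz":0,"yaw":0,"grip":-1},{"tx":0.115,"ty":0.0,"tz":0,"yaw":0,"grip":-1},{"tx":0.13,"ty":0.0,"tz":-0.02,"yaw":0,"grip":-1},{"tx":0.13,"ty":0.03,"tz":-0.07,"yaw":0,"grip":-1},{"tx":0.13,"ty":0.06,"tz":-0.11,"yaw":0,"grip":-1}]' --force 50

```text
time: 7.28
tool_pos: [0.4075, -0.2241, 0.3292]
tool_rot: [-3.14, 0.004, 3.003]
contact_force: [1.3, 0.7, -2.1]
opening: 0.0118
```

```bash
python3 -c "
from w import *
deltas([(.56,-.10,.34,3.0016)]); print(robot.observe()['torque'])
from h import *
im,d=robot.read_camera('side'); save('s5',im)
im,d=robot.read_camera('top'); save('t5',im)"
```

```text
t 7.28 p [ 0.4075 -0.2241  0.3292] rot [-3.1399  0.0045  3.0035] F [ 1.3  0.7 -2.1] open 0.0118
(0.56, -0.1, 0.34, 3.0016) -> tx -0.1339 ty 0.1439 tz -0.0108 yaw 0.002
[-0.02281245 -0.05891632 -0.04354346]
```

View pics/s5.png

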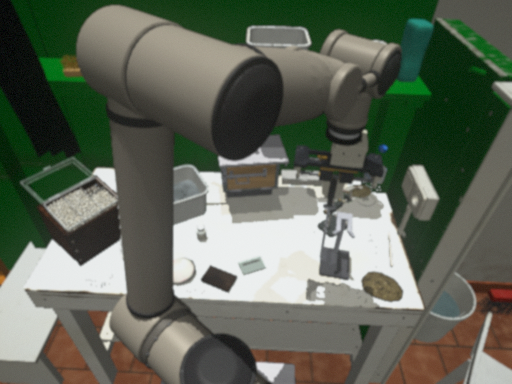

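View pics/t5.png

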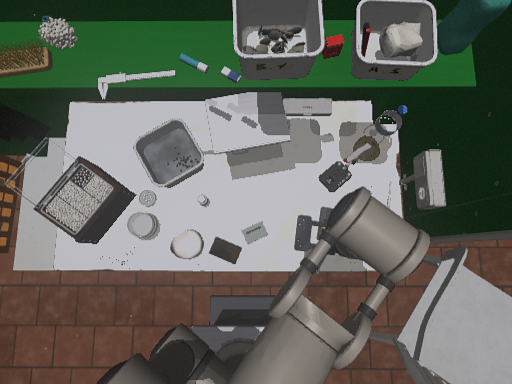

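Request:
apply_moves --plan '[{"tx":-0.008,"ty":0.026,"tz":-0.01,"yaw":0.18,"grip":-1},{"tx":-0.016,"ty":0.052,"tz":-0.01,"yaw":0.36,"grip":-1},{"tx":-0.024,"ty":0.078,"tz":-0.01,"yaw":0.54,"grip":-1},{"tx":-0.032,"ty":0.104,"tz":-0.01,"yaw":0.72,"grip":-1},{"tx":-0.04,"ty":0.13,"tz":-0.01,"yaw":0.9,"grip":-1},{"tx":-0.048,"ty":0.156,"tz":-0.01,"yaw":1.08,"grip":-1},{"tx":-0.056,"ty":0.182,"tz":-0.01,"yaw":1.26,"grip":-1},{"tx":-0.065,"ty":0.205,"tz":-0.01,"yaw":1.44,"grip":-1}]'

```text
time: 8.38
tool_pos: [0.5002, -0.0297, 0.3361]
tool_rot: [3.14, 0.0, 1.559]
contact_force: [0.5, 0.7, -1.1]
opening: 0.0121
```

Request:
apply_moves --plan '[{"tx":0,"ty":0,"tz":0,"yaw":0.18,"grip":-1},{"tx":0,"ty":0,"tz":0,"yaw":0.36,"grip":-1},{"tx":0,"ty":0,"tz":0,"yaw":0.54,"grip":-1},{"tx":0,"ty":0,"tz":0,"yaw":0.72,"grip":-1},{"tx":0,"ty":0,"tz":0,"yaw":0.9,"grip":-1},{"tx":0,"ty":0,"tz":0,"yaw":1.08,"grip":-1},{"tx":0,"ty":0,"tz":0,"yaw":1.26,"grip":-1},{"tx":0,"ty":0,"tz":0,"yaw":1.39,"grip":-1}]'

```text
time: 9.38
tool_pos: [0.4998, -0.0306, 0.336]
tool_rot: [3.141, -0.001, 0.17]
contact_force: [1.2, 0.2, -1.7]
opening: 0.0118
```

```bash
cat > look.py <<'E'
from m import *
import sys
tag=sys.argv[1]; labs=sys.argv[2].split(",") if len(sys.argv)>2 else []
ims={}
for n in("side","top"):
    im,d=robot.read_camera(n); save(n+tag,im); np.save(n+"d.npy",d)
    for l in labs:
        for o in robot.tip_of(l,n)[:2]:
            r,c=o["pixel"]; print(n,l,np.round([r,c],1),round(o["confidence"],2),np.round(world(n,r,c,d[int(round(r)),int(round(c))]),3))
E
python3 look.py 6 hook_corner,rod_collar,rod_grip
python3 -c "
from w import *
deltas([]); print(robot.observe()['qpos'])"
```

```text
side hook_corner [182.5 244.3] 0.73 [0.728 0.    0.098]
side hook_corner [190.2 251.4] 0.55 [ 0.744 -0.025  0.051]
side rod_collar [168.2 247.6] 0.63 [ 0.488 -0.021  0.34 ]
side rod_grip [158.8 254.1] 0.42 [ 0.493 -0.037  0.366]
t 9.78 p [ 0.4997 -0.0301  0.3366] rot [-3.1415e+00 -2.0000e-04  1.7600e-01] F [-0.2 -0.1 -1.7] open 0.0116
[-2.13515287e-01  2.33379951e-01  1.37490988e+00  1.27113959e-04
  1.53311554e+00  1.18127475e+00]
```

View pics/side6.png

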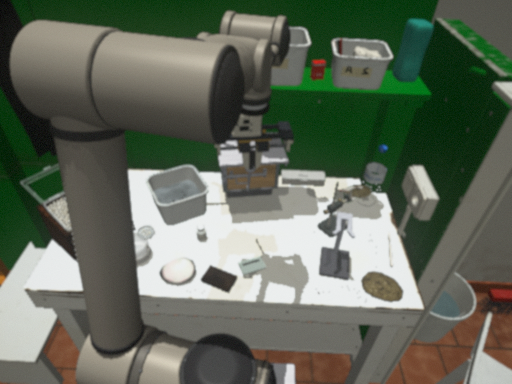

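View pics/top6.png

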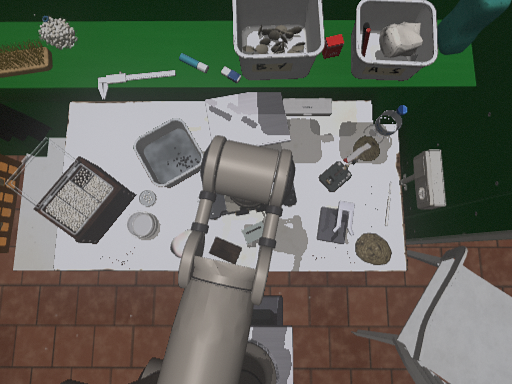

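```bash
python3 - <<'E'
import cv2
im=cv2.imread("pics/side6.png"); cv2.imwrite("pics/side6z.png",cv2.resize(im[130:215,200:310],None,fx=7,fy=7,interpolation=2))
E
```

```text
(no output)
```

View pics/side6z.png

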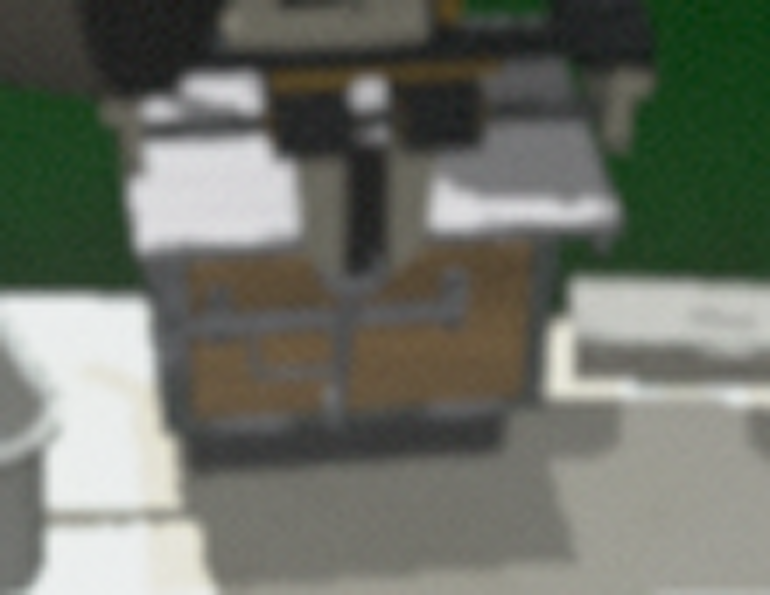

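```bash
python3 - <<'E'
from m import *
p=np.array([.4997,-.0301,.3366+.019]); psi=.176
ax=np.array([np.cos(psi),np.sin(psi),0])
d=np.load("sided.npy"); S=cloud("side",d)
for th in (0,10,15,20,25,30):
    t=np.radians(th); u=-np.sin(t)*ax+np.r_[0,0,np.cos(t)]; v=np.cos(t)*ax+np.r_[0,0,np.sin(t)]
    g=p-.002*u
    print(th,"collar",np.round(proj("side",g-.039*u),1),"hook",np.round(proj("side",g-.169*u),1),"toe",np.round(proj("side",g-.169*u+.017*v),1), np.round(g-.169*u,3))
for r in range(160,194,1):
    c=range(244,256); print(r,np.round(d[r,244:256],2))
E
```

```text
0 collar [173.4 251.1] hook [209.5 250.3] toe [205.5 249.5] [ 0.5   -0.03   0.185]
10 collar [171.6 250.7] hook [201.9 249. ] toe [197.4 248.3] [ 0.529 -0.025  0.187]
15 collar [170.5 250.6] hook [197.8 248.4] toe [193.1 247.7] [ 0.543 -0.022  0.19 ]
20 collar [169.4 250.4] hook [193.5 247.8] toe [188.6 247.2] [ 0.557 -0.02   0.195]
25 collar [168.3 250.3] hook [189.1 247.3] toe [183.9 246.7] [ 0.571 -0.017  0.201]
30 collar [167.  250.1] hook [184.5 246.7] toe [179.2 246.2] [ 0.584 -0.015  0.208]
160 [0.91 0.92 0.91 0.92 0.91 0.92 0.92 0.92 0.92 0.92 0.92 0.92]
161 [0.91 0.92 0.92 0.92 0.92 0.92 0.92 0.92 0.92 0.93 0.93 0.92]
162 [0.91 0.92 0.92 0.92 0.92 0.92 0.93 0.93 0.93 0.93 0.93 0.92]
163 [0.92 0.92 0.92 0.92 0.92 0.93 0.93 0.93 0.94 0.93 0.93 0.92]
164 [0.92 0.92 0.92 0.92 0.92 0.92 0.93 0.94 0.94 0.94 0.93 0.93]
165 [0.92 0.92 0.92 0.92 0.92 0.92 0.94 0.94 0.94 0.94 0.94 0.93]
166 [0.92 0.92 0.92 0.92 0.92 0.93 0.95 0.95 0.95 0.95 0.94 0.93]
167 [1.23 0.93 0.93 0.93 0.93 0.93 0.95 0.95 0.95 0.95 0.94 0.93]
168 [1.23 0.97 0.93 0.93 0.93 0.93 0.95 0.95 0.96 0.97 0.94 0.93]
169
[... 946 characters left out ...]
1.04 1.04 1.28 1.28 1.28 1.28 1.28 1.28]
184 [1.27 1.27 1.27 1.28 1.05 1.05 1.28 1.28 1.28 1.28 1.28 1.29]
185 [1.27 1.28 1.28 1.28 1.05 1.05 1.28 1.28 1.28 1.28 1.29 1.29]
186 [1.28 1.28 1.28 1.09 1.06 1.06 1.29 1.29 1.29 1.28 1.29 1.29]
187 [1.28 1.28 1.29 1.07 1.06 1.07 1.29 1.28 1.29 1.29 1.29 1.3 ]
188 [1.29 1.29 1.29 1.07 1.07 1.07 1.29 1.29 1.29 1.29 1.3  1.3 ]
189 [1.31 1.31 1.31 1.07 1.07 1.31 1.31 1.31 1.31 1.31 1.31 1.31]
190 [1.31 1.31 1.31 1.08 1.08 1.31 1.32 1.31 1.32 1.32 1.31 1.34]
191 [1.34 1.35 1.34 1.09 1.09 1.35 1.35 1.35 1.35 1.35 1.35 1.35]
192 [1.35 1.35 1.35 1.35 1.36 1.35 1.36 1.35 1.35 1.35 1.36 1.36]
193 [1.36 1.35 1.35 1.36 1.35 1.36 1.36 1.35 1.36 1.35 1.35 1.35]
```

```bash
python3 - <<'E'
from m import *
d=np.load("sided.npy"); S=cloud("side",d)
m=np.zeros_like(d,bool); m[174:192,245:252]=True; m&=(d>.98)&(d<1.11)
q=S[m]; vx=cv2.fitLine(q.astype(np.float32),cv2.DIST_HUBER,0,.01,.01).ravel()
v=vx[:3]*np.sign(vx[5-3]); print(v,"tilt",np.degrees(np.arctan2(-(v[0]*np.cos(.176)+v[1]*np.sin(.176)),v[2])),"lateral",np.degrees(np.arctan2(-v[0]*np.sin(.176)+v[1]*np.cos(.176),v[2])), vx[3:])
p=np.array([.4997,-.0301,.3556]); 
for z in (.2,.3556): s=(z-vx[5])/v[2]; print(vx[3:]+s*v)
E
```

```text
[-0.37131217 -0.07421803  0.92553717] tilt 22.245964679257533 lateral -0.49878614548682576 [ 0.546455   -0.02204728  0.24694912]
[ 0.56529033 -0.01828247  0.2       ]
[ 0.50286585 -0.0307599   0.3556    ]
```

The rod leans about 23°, so the hook corner is 67 mm ahead of the TCP and 138 mm below it. I'll move to P0, just short of the hood, and check.

Request:
apply_moves --plan '[{"tx":0.03,"ty":-0.003,"tz":0.01,"yaw":0,"grip":-1},{"tx":0.058,"ty":-0.003,"tz":0.034,"yaw":0,"grip":-1},{"tx":0.058,"ty":-0.003,"tz":0.034,"yaw":0,"grip":-1}]'

```text
time: 10.15
tool_pos: [0.5564, -0.0166, 0.3001]
tool_rot: [-3.14, 0.004, 0.176]
contact_force: [-0.0, -0.1, -1.4]
opening: 0.0116
```

```bash
cat > lk.py <<'E'
from m import *
L=np.array([.787,-.0145]);D=.175;ex=np.array([np.cos(D),np.sin(D)]);ey=np.array([-ex[1],ex[0]])
def loc(p):
    q=np.array(p[:2])-L; return np.r_[q@ex+.121,q@ey,p[2]]
def W(xi,eta,z): return np.r_[L+(xi-.121)*ex+eta*ey,z]
def rep():
    s=robot.observe(); print("t",round(s["time"],2),"TCP xi,eta,z mm",np.round(1e3*loc(s["tool_pos"]),1),"yaw",round(s["tool_rot"][2],3),"F",np.round(s["contact_force"],1),"T",np.round(s["torque"],2),"open",round(s["opening"],4))
    return s
def snap(tag,n="side",box=(130,215,200,310),f=7):
    im,d=robot.read_camera(n); np.save(n+"d.npy",d); a,b,c,e=box
    cv2.imwrite("pics/%s.png"%tag,cv2.resize(im[a:b,c:e,::-1],None,fx=f,fy=f,interpolation=2)); return im,d
E
python3 -c "
from lk import *
s=rep(); im,d=snap('s7')
m=np.zeros_like(d,bool); m[150:200,225:260]=True
S=cloud('side',d); l=np.stack([loc(p) for p in S[m]]); 
k=(l[:,0]<-.012)&(l[:,0]>-.11)&(l[:,2]>.12)&(l[:,2]<.26)&(d[m]>0)&(abs(l[:,1]-.036)<.012)&(l[:,2]<.26)
q=l[k]; v=cv2.fitLine(q.astype(np.float32),cv2.DIST_HUBER,0,.01,.01).ravel(); print(len(q),v, 'tilt',np.degrees(np.arctan(-v[0]/v[2])),'zmin',q[:,2].min(), q[q[:,2].argmin()])
"
```

```text
t 10.15 TCP xi,eta,z mm [-106.4   38.   300.1] yaw 0.176 F [-0.  -0.1 -1.4] T [-0.08  0.19  0.05] open 0.0116
42 [-0.37828314 -0.00959134  0.9256403  -0.05834576  0.03851576  0.20829563] tilt 22.22845 zmin 0.1595977649199651 [-0.03733461  0.04113853  0.15959776]
```

View pics/s7.png

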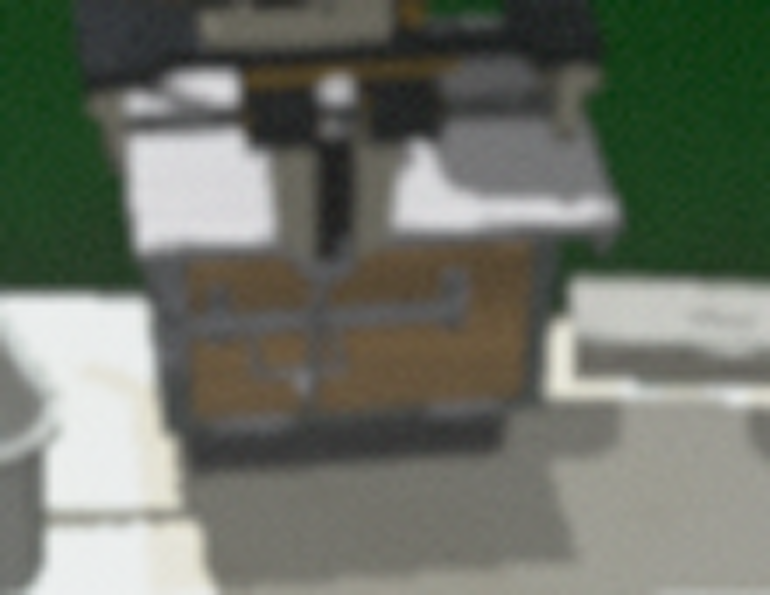

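Request:
apply_moves --plan '[{"tx":0.02,"ty":0,"tz":-0.003,"yaw":0,"grip":-1},{"tx":0.038,"ty":0,"tz":-0.003,"yaw":0,"grip":-1},{"tx":0.051,"ty":0,"tz":-0.003,"yaw":0,"grip":-1},{"tx":0.051,"ty":0,"tz":-0.003,"yaw":0,"grip":-1}]'

```text
time: 10.7
tool_pos: [0.6065, -0.0083, 0.3064]
tool_rot: [3.141, -0.001, 0.175]
contact_force: [1.0, -0.3, -1.0]
opening: 0.0114
```

```bash
python3 -c "
from lk import *
s=rep(); im,d=snap('s8'); snap('t8','top',(110,200,170,310),5)
"
```

```text
t 10.7 TCP xi,eta,z mm [-55.7  37.6 306.4] yaw 0.175 F [ 1.  -0.3 -1. ] T [-0.03  0.23 -0.01] open 0.0114
```

View pics/s8.png

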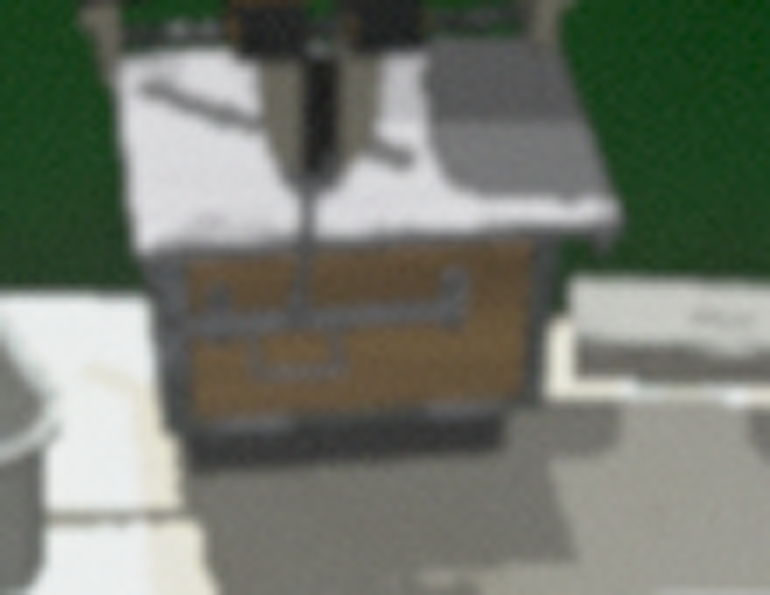

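View pics/t8.png

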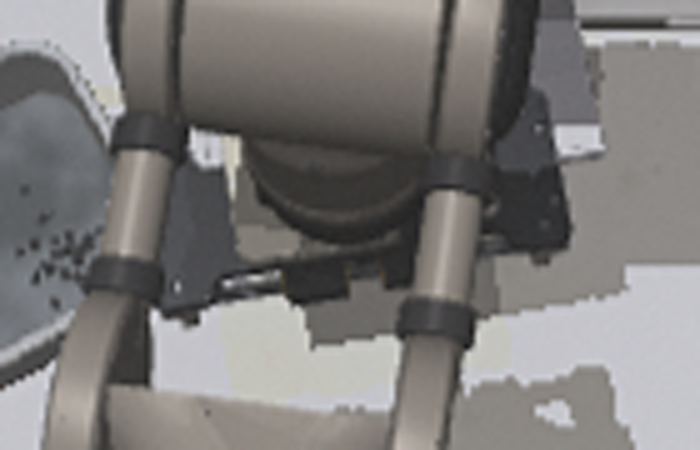

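Request:
apply_moves --plan '[{"tx":0.004,"ty":0,"tz":0.008,"yaw":0,"grip":-1},{"tx":0.008,"ty":0,"tz":0.016,"yaw":0,"grip":-1},{"tx":0.011,"ty":0,"tz":0.024,"yaw":0,"grip":-1},{"tx":0.014,"ty":0,"tz":0.032,"yaw":0,"grip":-1},{"tx":0.016,"ty":0,"tz":0.038,"yaw":0,"grip":-1},{"tx":0.016,"ty":0,"tz":0.038,"yaw":0,"grip":-1}]'

```text
time: 11.55
tool_pos: [0.6221, -0.0053, 0.267]
tool_rot: [-3.141, 0.001, 0.175]
contact_force: [0.4, -0.1, -1.5]
opening: 0.0118
```

```bash
python3 -c "
from lk import *
s=rep(); im,d=snap('s9')
"
```

```text
t 11.55 TCP xi,eta,z mm [-39.8  37.8 267. ] yaw 0.175 F [ 0.4 -0.1 -1.5] T [-0.09  0.22 -0.  ] open 0.0118
```

View pics/s9.png

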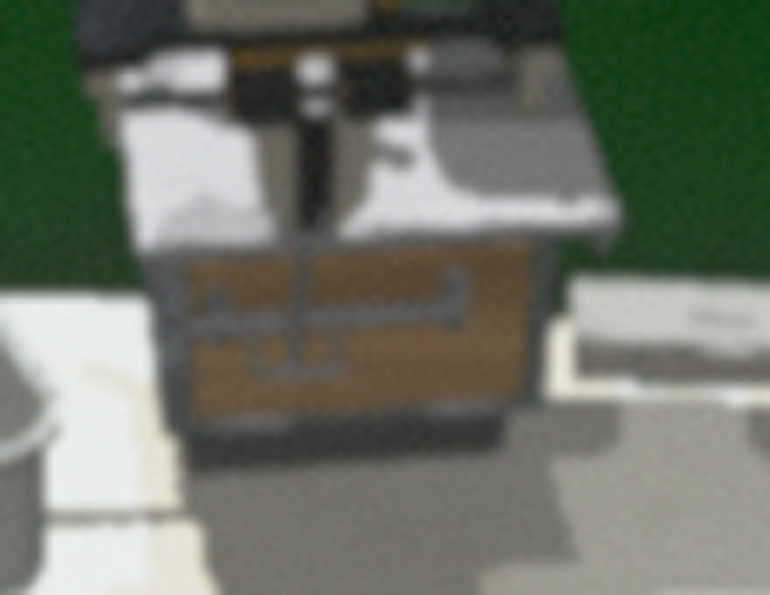

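The hook foot, at crop (297,362), is in the loop between its legs with no contact force. I'll go on down 17 mm.

Request:
apply_moves --plan '[{"tx":0.003,"ty":0,"tz":0.007,"yaw":0,"grip":-1},{"tx":0.006,"ty":0,"tz":0.014,"yaw":0,"grip":-1},{"tx":0.0075,"ty":0,"tz":0.018,"yaw":0,"grip":-1},{"tx":0.0075,"ty":0,"tz":0.018,"yaw":0,"grip":-1}]'

```text
time: 12.1
tool_pos: [0.6295, -0.004, 0.2491]
tool_rot: [-3.141, 0.001, 0.175]
contact_force: [0.1, 0.7, -1.3]
opening: 0.0117
```

```bash
python3 -c "
from lk import *
s=rep(); im,d=snap('s10')
for r in range(170,192): print(r,np.round(d[r,236:252],2))
"
```

```text
t 12.1 TCP xi,eta,z mm [-32.2  37.8 249.1] yaw 0.175 F [ 0.1  0.7 -1.3] T [-0.04  0.26  0.01] open 0.0117
170 [1.23 1.23 1.23 1.23 1.24 1.23 1.15 1.15 1.23 1.23 1.23 1.24 1.24 1.24
 1.24 1.23]
171 [1.24 1.24 1.23 1.24 1.24 1.24 1.16 1.15 1.24 1.24 1.24 1.24 1.24 1.24
 1.24 1.24]
172 [1.23 1.24 1.24 1.24 1.24 1.24 1.16 1.16 1.24 1.24 1.24 1.24 1.25 1.25
 1.24 1.24]
173 [1.24 1.24 1.24 1.24 1.24 1.24 1.17 1.17 1.25 1.24 1.24 1.24 1.24 1.25
 1.24 1.24]
174 [1.24 1.24 1.24 1.24 1.25 1.25 1.17 1.17 1.25 1.25 1.24 1.24 1.23 1.24
 1.24 1.24]
175 [1.23 1.23 1.23 1.23 1.23 1.23 1.17 1.18 1.24 1.23 1.23 1.24 1.24 1.23
 1.23 1.23]
176 [1.23 1.23 1.24 1.23 1.23 1.23 1.18 1.18 1.24 1.23 1.23 1.23 1.23 1.23
 1.24 1.24]
177 [1.23 1.23 1.23 1.23 1.24 1.23 1.19 1.19 1.24 1.26 1.26 1.23 0.   1.26
 1.26 1.26]
178 [1.22 1.26 1.25 1.26 1.25 1.26 1.19 1.19 1.26 1.26 1.26 1.23 1.22 1.26
 1.26 1.26]
179 [1.22 1.25 1.25 1.26 1.25 1.26 1.2  1.2  1.26 1.26 1.26 1.27 1.22 1.26
 1.26 1.27]
180 [1.22 1.26 1.26 1.26 1.26 1.21 1.21 1.26 1.27 1.27 1.26 1.27 1.22 1.27
 1.26 1.27]
181 [1.22 1.26 1.26 1.26 1.26 1.21 1.
[... 219 characters left out ...]
.28]
184 [1.2  1.21 1.21 1.2  1.21 1.21 1.23 1.28 1.28 1.27 1.28 1.27 1.28 1.28
 1.28 1.28]
185 [1.28 1.27 1.28 1.28 1.28 1.23 1.23 1.28 1.28 1.28 1.28 1.28 1.28 1.28
 1.28 1.28]
186 [1.27 1.28 1.28 1.28 1.28 1.28 1.28 1.28 1.28 1.28 1.28 1.29 1.29 1.28
 1.29 1.29]
187 [1.28 1.28 1.28 1.28 1.28 1.28 1.28 1.28 1.28 1.29 1.29 1.28 1.29 1.29
 1.29 1.29]
188 [1.29 1.28 1.28 1.28 1.29 1.29 1.28 1.29 1.29 1.29 1.29 1.29 1.29 1.29
 1.29 1.29]
189 [1.28 1.29 1.29 1.29 1.29 1.29 1.29 1.3  1.31 1.31 1.31 1.31 1.31 1.31
 1.31 1.31]
190 [1.29 1.29 1.29 1.29 1.29 1.29 1.31 1.31 1.31 1.31 1.31 1.31 1.31 1.31
 1.31 1.31]
191 [1.29 1.29 1.29 1.29 1.29 1.3  1.34 1.34 1.34 1.34 1.35 1.35 1.35 1.35
 1.35 1.35]
```

View pics/s10.png

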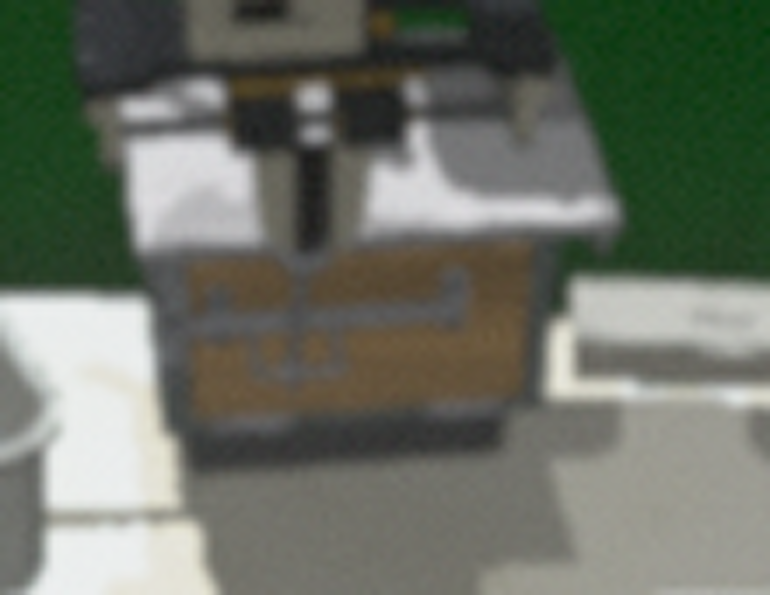

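The rod runs through the loop behind the bar: its depth is 1.21–1.23 against 1.20 for the bar, and the foot shows below the bar. Now I'll draw the bolt right.

Request:
apply_moves --plan '[{"tx":0,"ty":0.007,"tz":0,"yaw":0,"grip":-1},{"tx":0,"ty":0.014,"tz":0,"yaw":0,"grip":-1},{"tx":0,"ty":0.021,"tz":0,"yaw":0,"grip":-1},{"tx":0,"ty":0.027,"tz":0,"yaw":0,"grip":-1},{"tx":0,"ty":0.033,"tz":0,"yaw":0,"grip":-1},{"tx":0,"ty":0.039,"tz":0,"yaw":0,"grip":-1},{"tx":0,"ty":0.045,"tz":0,"yaw":0,"grip":-1},{"tx":0,"ty":0.045,"tz":0,"yaw":0,"grip":-1}]'

```text
time: 13.15
tool_pos: [0.6375, -0.0491, 0.2496]
tool_rot: [3.141, -0.0, 0.174]
contact_force: [-0.7, 0.7, -1.8]
opening: 0.0117
```

```bash
python3 -c "
from lk import *
s=rep(); im,d=snap('s11')
"
```

```text
t 13.15 TCP xi,eta,z mm [-32.2  -8.1 249.6] yaw 0.174 F [-0.7  0.7 -1.8] T [-0.01  0.16 -0.02] open 0.0117
```

View pics/s11.png

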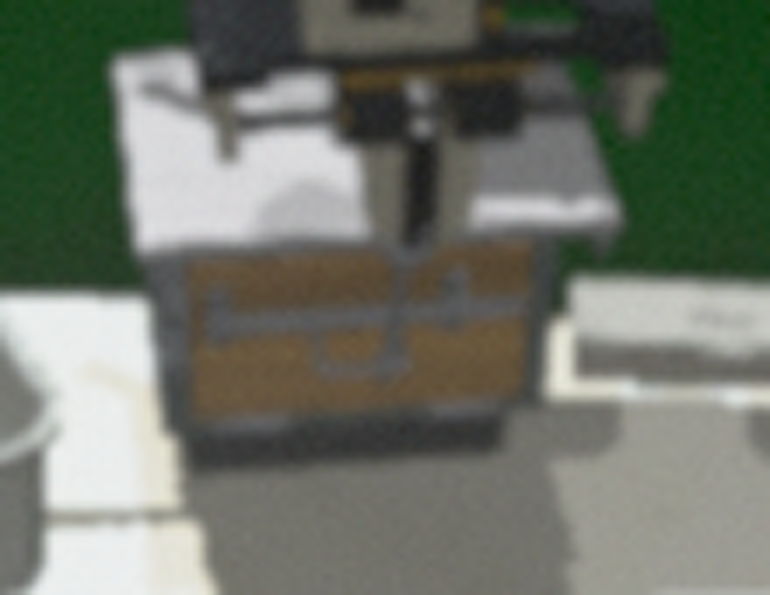

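Request:
apply_moves --plan '[{"tx":0,"ty":0.003,"tz":0,"yaw":0,"grip":-1},{"tx":0,"ty":0.006,"tz":0,"yaw":0,"grip":-1},{"tx":0,"ty":0.006,"tz":0,"yaw":0,"grip":-1}]'

```text
time: 13.58
tool_pos: [0.6383, -0.0532, 0.2496]
tool_rot: [-3.139, 0.0, 0.176]
contact_force: [-0.8, 5.3, -0.8]
opening: 0.0118
```

```bash
python3 -c "
from lk import *
s=rep(); im,d=snap('s12')
"
```

```text
t 13.57 TCP xi,eta,z mm [-32.2 -12.2 249.6] yaw 0.176 F [-0.8  5.3 -0.8] T [1.29 0.41 0.31] open 0.0118
```

View pics/s12.png

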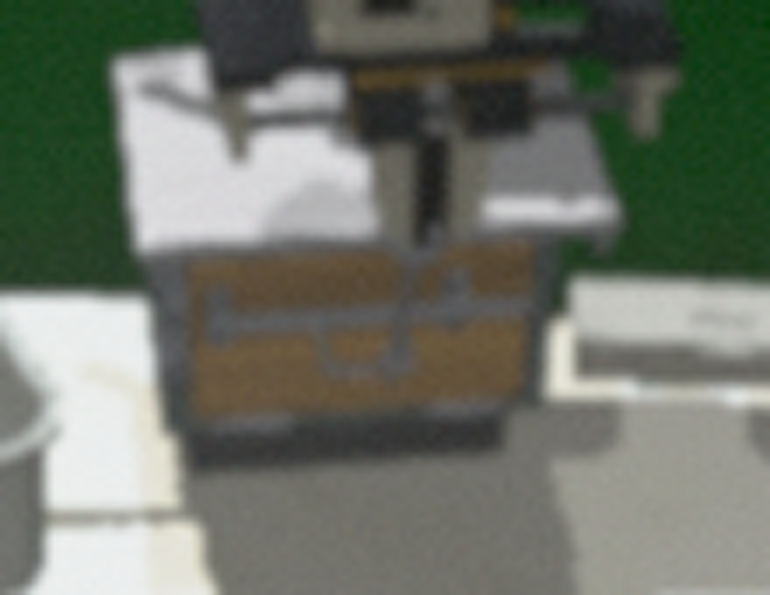

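A 5 N stop force shows the bolt is fully drawn, and the loop has shifted about 10 px, or 34 mm. I'll ease off the leg and pull along the bar's arc.

Request:
apply_moves --plan '[{"tx":0,"ty":-0.007,"tz":0,"yaw":0,"grip":-1},{"tx":-0.005,"ty":-0.007,"tz":0,"yaw":0,"grip":-1},{"tx":-0.009,"ty":-0.007,"tz":0.003,"yaw":0,"grip":-1},{"tx":-0.013,"ty":-0.007,"tz":0.007,"yaw":0,"grip":-1},{"tx":-0.018,"ty":-0.007,"tz":0.012,"yaw":0,"grip":-1},{"tx":-0.018,"ty":-0.007,"tz":0.012,"yaw":0,"grip":-1}]' --force 60

```text
time: 14.38
tool_pos: [0.6187, -0.0506, 0.2371]
tool_rot: [-3.141, 0.002, 0.174]
contact_force: [0.0, 0.9, -2.1]
opening: 0.0119
```

```bash
python3 -c "
from lk import *
s=rep(); im,d=snap('s13')
"
```

```text
t 14.38 TCP xi,eta,z mm [-51.   -6.3 237.1] yaw 0.174 F [ 0.   0.9 -2.1] T [-0.09  0.22  0.08] open 0.0119
```

View pics/s13.png

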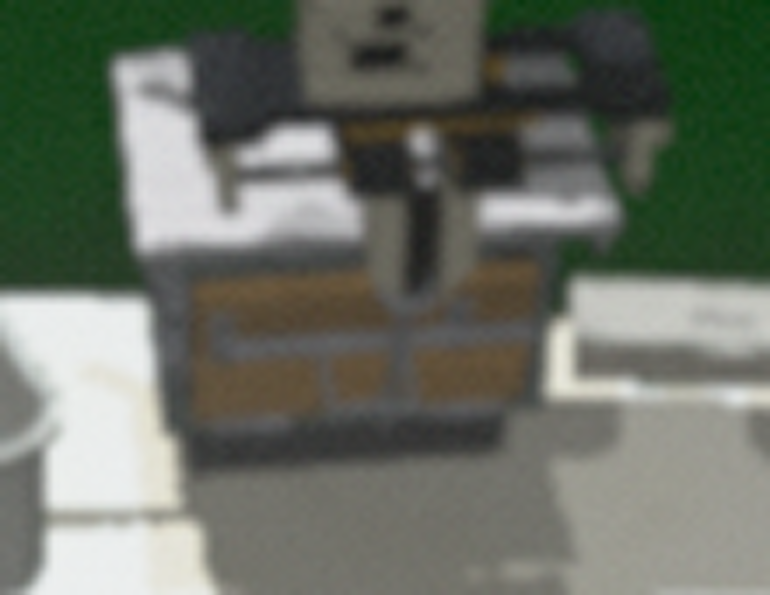

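The flap is opening: its top edge has dropped and the loop is lower. I'll keep following the arc.

Request:
apply_moves --plan '[{"tx":-0.005,"ty":0,"tz":0.006,"yaw":0,"grip":-1},{"tx":-0.01,"ty":0,"tz":0.013,"yaw":0,"grip":-1},{"tx":-0.014,"ty":0,"tz":0.02,"yaw":0,"grip":-1},{"tx":-0.018,"ty":0,"tz":0.026,"yaw":0,"grip":-1},{"tx":-0.021,"ty":0,"tz":0.031,"yaw":0,"grip":-1}]'

```text
time: 15.05
tool_pos: [0.5983, -0.0541, 0.2062]
tool_rot: [-3.141, 0.001, 0.175]
contact_force: [0.6, 0.3, -1.3]
opening: 0.0111
```

```bash
python3 -c "
from lk import *
s=rep(); im,d=snap('s14')
S=cloud('side',d); 
l=np.stack([loc(p) for p in S[150:200,225:285].reshape(-1,3)]).reshape(50,60,3)
for c in (5,12,45,50): print(225+c,[tuple(np.round(l[r,c,[0,2]]*1e3).astype(int)) for r in range(14,48,3)])
"
```

```text
t 15.05 TCP xi,eta,z mm [-71.7  -6.1 206.2] yaw 0.175 F [ 0.6  0.3 -1.3] T [-0.05  0.2  -0.01] open 0.0111
230 [(np.int64(-106), np.int64(306)), (np.int64(-108), np.int64(297)), (np.int64(160), np.int64(85)), (np.int64(157), np.int64(73)), (np.int64(135), np.int64(76)), (np.int64(128), np.int64(67)), (np.int64(10), np.int64(150)), (np.int64(12), np.int64(135)), (np.int64(39), np.int64(100)), (np.int64(65), np.int64(64)), (np.int64(103), np.int64(17)), (np.int64(99), np.int64(6))]
237 [(np.int64(-108), np.int64(307)), (np.int64(-98), np.int64(288)), (np.int64(159), np.int64(83)), (np.int64(155), np.int64(73)), (np.int64(143), np.int64(67)), (np.int64(122), np.int64(70)), (np.int64(13), np.int64(145)), (np.int64(14), np.int64(131)), (np.int64(16), np.int64(117)), (np.int64(61), np.int64(65)), (np.int64(97), np.int64(20)), (np.int64(104), np.int64(-1))]
270 [(np.int64(-102), np.int64(295)), (np.int64(-106), np.int64(288)), (np.int64(-106), np.int64(277)), (np.int64(154), np.int64(63)), (np.int64(136), np.int64(63)), (np.int64(11), np.int64(150)), (np.int64(16), np.int64(133)), (np.int64(20), np.int64(116)), (np.int64(65), np.int64(65)), (np.int64(103), np.int64(18)), (np.int64(101), np.int64(5)), (np.int64(92), np.int64(-2))]
275 [(np.int64(-103), np.int64(295)), (np.int64(-107), np.int64(287)), (np.int64(-105), np.int64(275)), (np.int64(82), np.int64(118)), (np.int64(76), np.int64(109)), (np.int64(10), np.int64(149)), (np.int64(10), np.int64(136)), (np.int64(12), np.int64(121)), (np.int64(79), np.int64(52)), (np.int64(125), np.int64(-3)), (np.int64(109), np.int64(-4)), (np.int64(87), np.int64(1))]
```

View pics/s14.png

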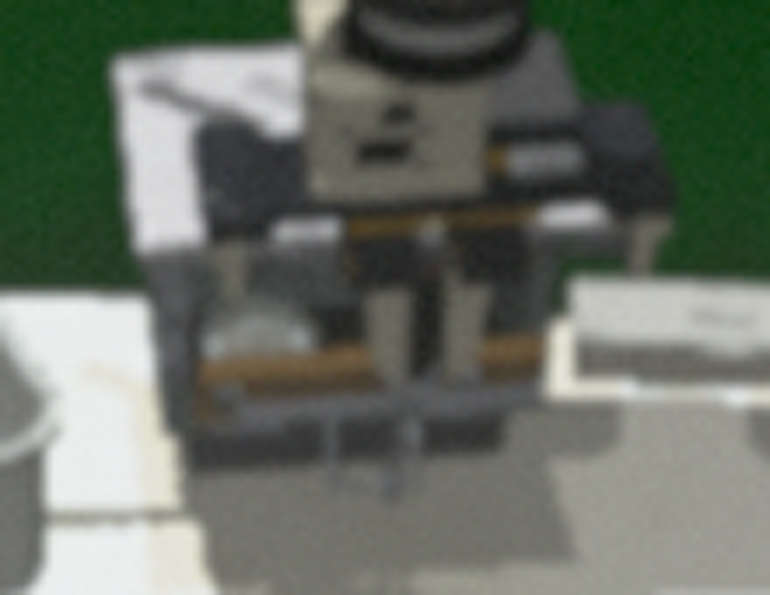

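The flap is at about 0.6 rad, past the 0.4 point. I'll withdraw the hook along its axis, then away from the flap.

Request:
apply_moves --plan '[{"tx":-0.011,"ty":0,"tz":-0.026,"yaw":0,"grip":-1},{"tx":-0.024,"ty":0,"tz":-0.055,"yaw":0,"grip":-1},{"tx":-0.055,"ty":0,"tz":-0.08,"yaw":0,"grip":-1},{"tx":-0.11,"ty":0,"tz":-0.1,"yaw":0,"grip":-1},{"tx":-0.13,"ty":0,"tz":-0.12,"yaw":0,"grip":-1},{"tx":-0.13,"ty":0,"tz":-0.13,"yaw":0,"grip":-1}]'

```text
time: 15.85
tool_pos: [0.4701, -0.077, 0.3384]
tool_rot: [3.14, -0.002, 0.174]
contact_force: [1.3, -0.2, -1.7]
opening: 0.0115
```

```bash
python3 -c "
from lk import *
s=rep(); im,d=snap('s15')
"
```

```text
t 15.85 TCP xi,eta,z mm [-201.9   -6.3  338.4] yaw 0.174 F [ 1.3 -0.2 -1.7] T [-0.1   0.1   0.05] open 0.0115
```

View pics/s15.png

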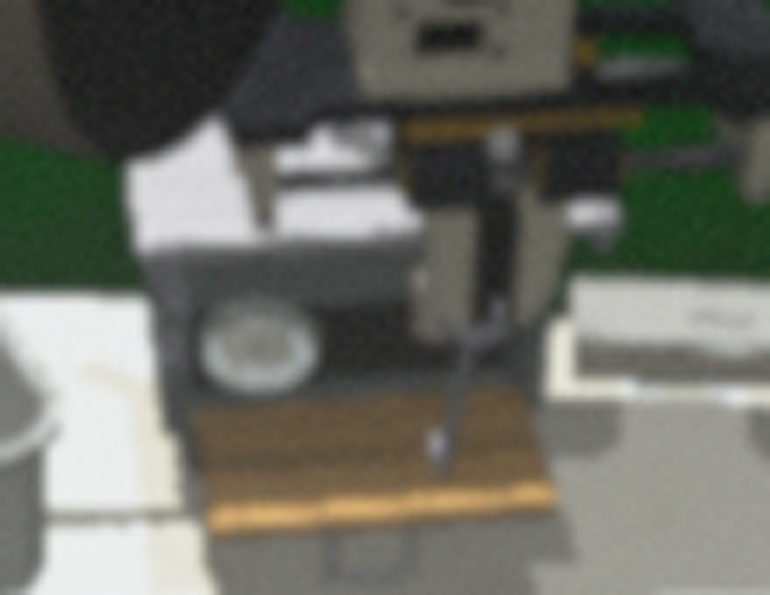

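```bash
cat > rod.py <<'E'
from lk import *
def rodfit(d):
    s=robot.observe(); p=s["tool_pos"]; psi=s["tool_rot"][2]; S=cloud("side",d)
    a=np.array([np.cos(psi),np.sin(psi)]); b=np.array([-np.sin(psi),np.cos(psi)])
    q=S[d>0]; h=q[:,:2]-p[:2]; u=h@a; v=h@b; w=q[:,2]-p[2]
    k=(abs(u)<.12)&(abs(v)<.06)&(w<-.04)&(w>-.15)
    X=np.c_[u,v,w][k]; 
    f=cv2.fitLine(X.astype(np.float32),cv2.DIST_HUBER,0,.01,.01).ravel(); t=f[:3]*np.sign(f[2])
    print(len(X),"tilt(x)",np.degrees(np.arctan(-t[0]/t[2])),"tilt(y)",np.degrees(np.arctan(-t[1]/t[2])),"at w=.019:",f[3:]+t*(.017-f[5])/t[2],"low",X[X[:,2].argmin()])
E
python3 -c "
from rod import *
rodfit(np.load('sided.npy'))"
```

```text
47 tilt(x) 22.69763 tilt(y) 0.36638823 at w=.019: [1.4261454e-03 7.8486046e-06 1.7000005e-02] low [ 6.74786202e-02  8.48096908e-05 -1.41994124e-01]
```

The rod is still at 22.7° with no sideways lean. I'll turn back and carry it to the fork's mouth side.

Request:
apply_moves --plan '[{"tx":-0.012,"ty":0.016,"tz":0,"yaw":-0.18,"grip":-1},{"tx":-0.024,"ty":0.032,"tz":0,"yaw":-0.36,"grip":-1},{"tx":-0.036,"ty":0.048,"tz":0,"yaw":-0.54,"grip":-1},{"tx":-0.048,"ty":0.064,"tz":0,"yaw":-0.72,"grip":-1},{"tx":-0.06,"ty":0.08,"tz":0,"yaw":-0.9,"grip":-1},{"tx":-0.072,"ty":0.096,"tz":0,"yaw":-1.08,"grip":-1},{"tx":-0.084,"ty":0.112,"tz":0,"yaw":-1.26,"grip":-1},{"tx":-0.095,"ty":0.128,"tz":0,"yaw":-1.44,"grip":-1}]'

```text
time: 16.9
tool_pos: [0.4001, -0.22, 0.3357]
tool_rot: [-3.141, -0.001, 1.621]
contact_force: [0.4, -0.1, -2.2]
opening: 0.0117
```

Request:
apply_moves --plan '[{"tx":0,"ty":0,"tz":0,"yaw":-0.18,"grip":-1},{"tx":0,"ty":0,"tz":0,"yaw":-0.36,"grip":-1},{"tx":0,"ty":0,"tz":0,"yaw":-0.54,"grip":-1},{"tx":0,"ty":0,"tz":0,"yaw":-0.72,"grip":-1},{"tx":0,"ty":0,"tz":0,"yaw":-0.9,"grip":-1},{"tx":0,"ty":0,"tz":0,"yaw":-1.08,"grip":-1},{"tx":0,"ty":0,"tz":0,"yaw":-1.26,"grip":-1},{"tx":0,"ty":0,"tz":0,"yaw":-1.39,"grip":-1}]'

```text
time: 17.9
tool_pos: [0.4005, -0.2194, 0.3356]
tool_rot: [3.141, -0.001, 3.01]
contact_force: [0.1, 0.3, -1.0]
opening: 0.0117
```

```bash
python3 -c "
from rod import *
im,d=snap('s16',box=(120,300,200,420),f=3.5); rodfit(d)
from w import *
deltas([(.399,-.2826,.216,3.005)])
"
```

```text
116 tilt(x) 24.017622 tilt(y) -0.45442873 at w=.019: [5.7467297e-03 1.9533909e-05 1.6999997e-02] low [ 0.08492629 -0.00165566 -0.13766398]
t 17.95 p [ 0.4005 -0.2195  0.3357] rot [ 3.1407e+00 -1.1000e-03  3.0148e+00] F [ 0.1 -0.6 -1.2] open 0.0116
(0.399, -0.2826, 0.216, 3.005) -> tx -0.0065 ty -0.0628 tz 0.1197 yaw 0.010
```

View pics/s16.png

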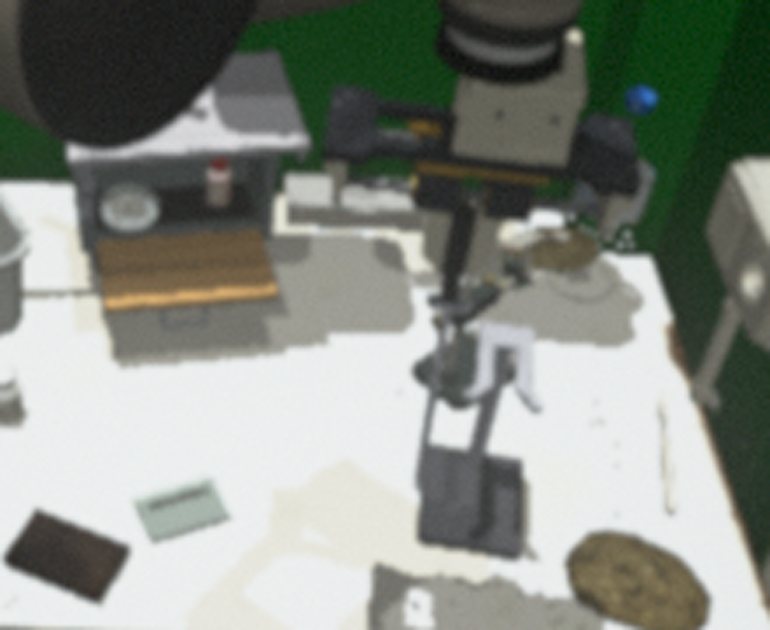

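The fork is clear and the flap looks level. I'll move to the entry line and check alignment there.

Request:
apply_moves --plan '[{"tx":0,"ty":-0.04,"tz":0.02,"yaw":0.005,"grip":-1},{"tx":-0.006,"ty":-0.063,"tz":0.06,"yaw":0.005,"grip":-1},{"tx":-0.006,"ty":-0.063,"tz":0.11,"yaw":0.005,"grip":-1},{"tx":-0.006,"ty":-0.063,"tz":0.12,"yaw":0.005,"grip":-1},{"tx":-0.006,"ty":-0.063,"tz":0.12,"yaw":0.005,"grip":-1}]'

```text
time: 18.58
tool_pos: [0.3975, -0.2826, 0.2169]
tool_rot: [3.141, -0.0, 3.0]
contact_force: [0.9, -0.2, -0.5]
opening: 0.0116
```

```bash
python3 -c "
from rod import *
im,d=snap('s17',box=(170,290,290,410),f=5); S=cloud('side',d)
q=S[d>0]; k=(abs(q[:,2]-.168)<.006)&(abs(q[:,0]-.47)<.07)&(abs(q[:,1]+.29)<.05); q=q[k]
g=-.137; e=np.array([np.cos(g),np.sin(g)]);f=np.array([-e[1],e[0]])
h=q[:,:2]-np.array([.471,-.2925]); u=h@e*1e3; v=h@f*1e3
print(len(q)); 
for a in range(-45,60,8):
    w=np.sort(v[(u>=a)&(u<a+8)]); print(a,len(w),np.round(w[::max(1,len(w)//14)],0))
from w import *
deltas([(.471,-.2925,.216,3.005)])
"
```

```text
61
-45 10 [-30. -27. -25. -24. -24. -22.  19.  21.  21.  24.]
-37 18 [-33. -30. -30. -28. -27. -22.  13.  16.  16.  19.  19.  22.  22.  24.
  24.  26.  27.  27.]
-29 8 [10. 14. 14. 16. 16. 19. 19. 22.]
-21 7 [14. 14. 16. 16. 17. 18. 19.]
-13 4 [14. 14. 16. 18.]
-5 6 [13. 14. 14. 16. 17. 17.]
3 3 [11. 16. 17.]
11 1 [13.]
19 0 []
27 0 []
35 0 []
43 4 [-26. -26. -23. -23.]
51 0 []
59 0 []
t 18.62 p [ 0.3979 -0.283   0.218 ] rot [-3.1405e+00  1.7000e-03  2.9998e+00] F [-0.4 -0.8 -1. ] open 0.0119
(0.471, -0.2925, 0.216, 3.005) -> tx -0.0737 ty 0.0009 tz 0.0020 yaw -0.005
```

View pics/s17.png

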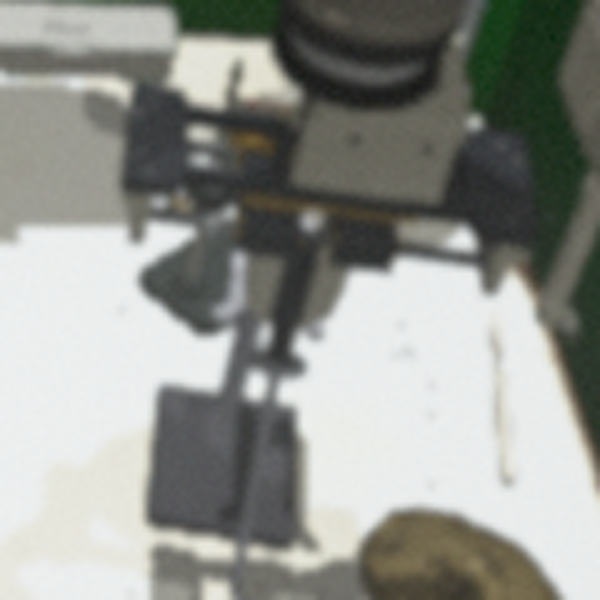

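Request:
apply_moves --plan '[{"tx":-0.02,"ty":0,"tz":0,"yaw":-0.005,"grip":-1},{"tx":-0.04,"ty":0,"tz":0,"yaw":-0.005,"grip":-1},{"tx":-0.06,"ty":0,"tz":0,"yaw":-0.005,"grip":-1},{"tx":-0.075,"ty":0,"tz":0,"yaw":-0.005,"grip":-1},{"tx":-0.088,"ty":0,"tz":0,"yaw":-0.005,"grip":-1},{"tx":-0.088,"ty":0,"tz":0,"yaw":-0.005,"grip":-1}]'

```text
time: 19.38
tool_pos: [0.485, -0.2951, 0.2177]
tool_rot: [-3.141, 0.002, 3.005]
contact_force: [0.0, 0.0, -0.9]
opening: 0.0115
```

```bash
python3 -c "
from rod import *
rep(); im,d=snap('s18',box=(170,290,290,410),f=5)
from w import *
deltas([(.4868,-.2947,.200,3.005)])
"
```

```text
t 19.38 TCP xi,eta,z mm [-225.2 -223.8  217.7] yaw 3.005 F [ 0.   0.  -0.9] T [ 0.02 -0.01 -0.02] open 0.0115
t 19.43 p [ 0.4843 -0.295   0.2173] rot [-3.1411e+00  7.0000e-04  3.0052e+00] F [-0.9 -0.1 -2.1] open 0.0117
(0.4868, -0.2947, 0.2, 3.005) -> tx -0.0025 ty 0.0006 tz 0.0173 yaw 0.000
```

View pics/s18.png

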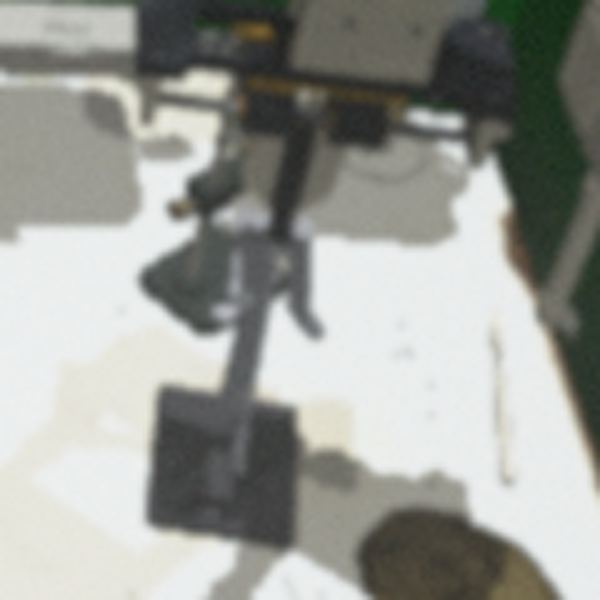

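The rod is inside the slot with no side force. I'll lower until the collar's edge meets the prongs.

Request:
apply_moves --plan '[{"tx":-0.001,"ty":0,"tz":0.008,"yaw":0,"grip":-1},{"tx":-0.002,"ty":0,"tz":0.015,"yaw":0,"grip":-1},{"tx":-0.002,"ty":0,"tz":0.02,"yaw":0,"grip":-1},{"tx":-0.002,"ty":0,"tz":0.023,"yaw":0,"grip":-1},{"tx":-0.002,"ty":0,"tz":0.023,"yaw":0,"grip":-1}]' --force 15

```text
time: 20.05
tool_pos: [0.4859, -0.2952, 0.1937]
tool_rot: [3.141, -0.0, 3.005]
contact_force: [-0.9, -0.2, -0.7]
opening: 0.0123
```

```bash
python3 -c "
from rod import *
s=rep(); print(s['tool_pos'])
"
```

```text
t 20.05 TCP xi,eta,z mm [-224.4 -224.   193.7] yaw 3.005 F [-0.9 -0.2 -0.7] T [ 0.05 -0.   -0.03] open 0.0123
[ 0.48587682 -0.29521705  0.19366332]
```

Request:
apply_moves --plan '[{"tx":0,"ty":0,"tz":0.002,"yaw":0,"grip":-1},{"tx":0,"ty":0,"tz":0.004,"yaw":0,"grip":-1},{"tx":0,"ty":0,"tz":0.004,"yaw":0,"grip":-1}]' --force 8

```text
time: 20.42
tool_pos: [0.4873, -0.2956, 0.1917]
tool_rot: [-3.14, 0.004, 3.005]
contact_force: [0.4, 2.7, 8.4]
opening: 0.0118
```

```bash
python3 -c "
from rod import *
s=rep(); print(s['tool_pos']); im,d=snap('s19',box=(170,290,290,410),f=5)
"
```

```text
t 20.43 TCP xi,eta,z mm [-223.1 -224.6  191.7] yaw 3.005 F [0.4 2.7 8.4] T [ 0.48 -0.12 -0.04] open 0.0118
[ 0.48727138 -0.29557923  0.1917213 ]
```

View pics/s19.png

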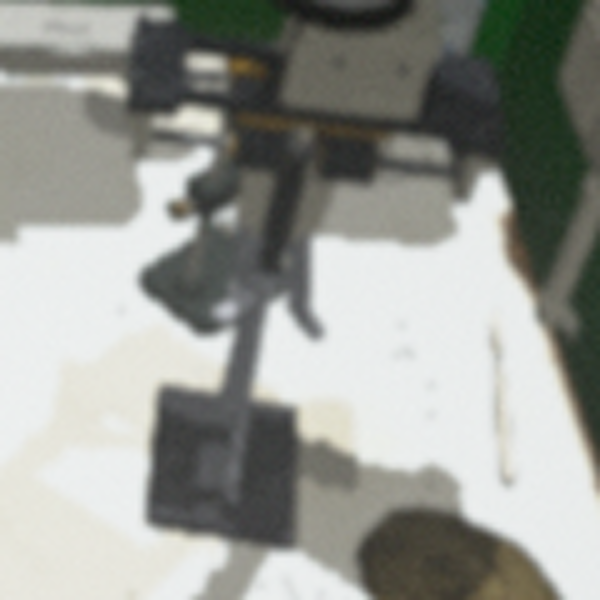

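The collar edge is on the prongs, with 8 N upward. I'll lighten the grip and tip the rod upright about that edge.

Request:
apply_moves --plan '[{"tx":0.003,"ty":0,"tz":0,"yaw":0,"grip":-1},{"tx":0.006,"ty":0,"tz":0.0,"yaw":0,"grip":-1},{"tx":0.009,"ty":0,"tz":0.0005,"yaw":0,"grip":-1},{"tx":0.012,"ty":0,"tz":0.001,"yaw":0,"grip":-1},{"tx":0.015,"ty":0,"tz":0.001,"yaw":0,"grip":-1},{"tx":0.015,"ty":0,"tz":0.001,"yaw":0,"grip":-1}]' --force 4

```text
time: 21.22
tool_pos: [0.4706, -0.2932, 0.1882]
tool_rot: [3.141, -0.001, 3.005]
contact_force: [-0.1, 0.6, 1.1]
opening: 0.012
```

```bash
python3 -c "
from rod import *
s=rep(); print(s['tool_pos']); im,d=snap('s20',box=(170,290,290,410),f=5)
"
```

```text
t 21.23 TCP xi,eta,z mm [-239.1 -219.3  188.2] yaw 3.005 F [-0.1  0.6  1.1] T [0.08 0.07 0.01] open 0.012
[ 0.4705503  -0.29315689  0.18824149]
```

View pics/s20.png

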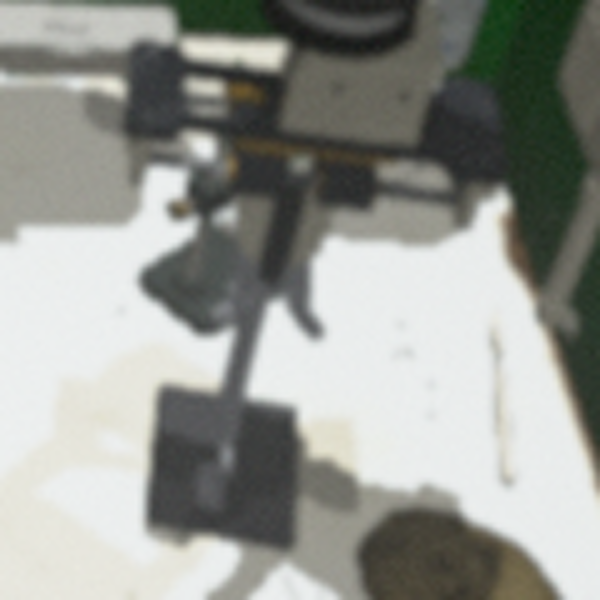

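The rod looks upright; its foot is at crop (222,460), as when it first hung. I'll open gently and look.

Request:
apply_moves --plan '[{"tx":0.015,"ty":0,"tz":0,"yaw":0,"grip":-0.55},{"tx":0.015,"ty":0,"tz":0,"yaw":0,"grip":-0.3},{"tx":0.015,"ty":0,"tz":0,"yaw":0,"grip":-0.1},{"tx":0.015,"ty":0,"tz":0,"yaw":0,"grip":0}]'

```text
time: 21.78
tool_pos: [0.4566, -0.2912, 0.1886]
tool_rot: [3.142, 0.0, 3.005]
contact_force: [0.2, 0.4, 0.7]
opening: 0.0443
```

That call repeated tx 0.015, but shifts count from the present pose. So the hand moved 15 mm toward the mouth while it opened. I'll check what that did to the rod.

```bash
python3 -c "
from rod import *
s=rep(); im,d=snap('s21',box=(170,290,290,410),f=5)
S=cloud('side',d); q=S[d>0]
k=(abs(q[:,0]-.46)<.05)&(abs(q[:,1]+.29)<.04)&(q[:,2]>.02)&(q[:,2]<.16); 
"
```

```text
t 21.77 TCP xi,eta,z mm [-252.5 -215.   188.6] yaw 3.005 F [0.2 0.4 0.7] T [ 0.02  0.   -0.07] open 0.0443
```

View pics/s21.png

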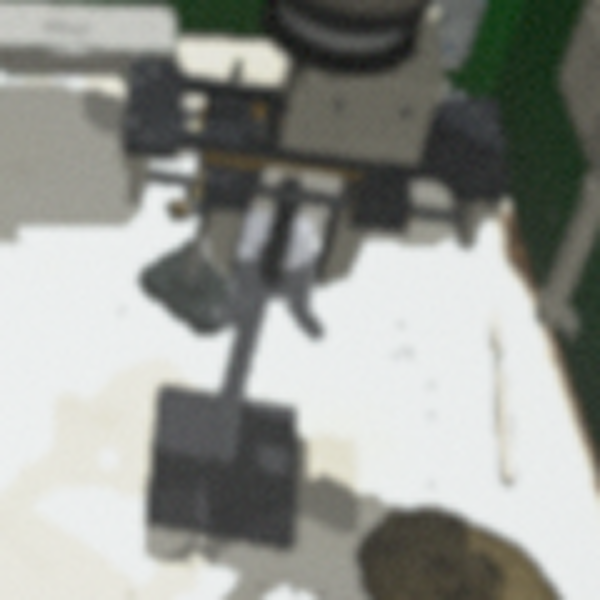

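The handle stands free between the open fingers. I'll lift straight up and swing clear for a look.

Request:
apply_moves --plan '[{"tx":0,"ty":0,"tz":-0.02,"yaw":0,"grip":0.3},{"tx":0,"ty":0,"tz":-0.06,"yaw":0,"grip":0.3},{"tx":0,"ty":0,"tz":-0.11,"yaw":0,"grip":0.3},{"tx":0.01,"ty":0.06,"tz":-0.13,"yaw":0,"grip":0.3},{"tx":0.02,"ty":0.12,"tz":-0.13,"yaw":0,"grip":0.3},{"tx":0.03,"ty":0.18,"tz":-0.13,"yaw":0,"grip":0.3},{"tx":0.03,"ty":0.24,"tz":-0.13,"yaw":0,"grip":0.3},{"tx":0.03,"ty":0.3,"tz":-0.13,"yaw":0,"grip":0.3}]'

```text
time: 22.82
tool_pos: [0.4675, 0.012, 0.319]
tool_rot: [3.142, 0.001, 3.005]
contact_force: [1.8, 0.1, 0.1]
opening: 0.06
```

Request:
apply_moves --plan '[{"tx":0.0,"ty":0.06,"tz":0,"yaw":0,"grip":0.3},{"tx":0.0,"ty":0.12,"tz":0,"yaw":0,"grip":0.3},{"tx":0.0,"ty":0.18,"tz":0,"yaw":0,"grip":0.3},{"tx":0.02,"ty":0.24,"tz":0,"yaw":0,"grip":0.3},{"tx":0.04,"ty":0.3,"tz":0,"yaw":0,"grip":0.3},{"tx":0.04,"ty":0.3,"tz":0,"yaw":0,"grip":0.3}]'

```text
time: 23.58
tool_pos: [0.4673, 0.3166, 0.3181]
tool_rot: [3.141, -0.001, 3.011]
contact_force: [1.5, -1.4, -0.3]
opening: 0.0594
```

```bash
python3 look.py 22 rod_collar,rod_grip,loop_bar; python3 - <<'E'
import sys; sys.argv=["x"]
from m import *
im=cv2.imread("pics/top22.png"); cv2.imwrite("pics/t22f.png",cv2.resize(im[195:245,320:370],None,fx=11,fy=11,interpolation=0)); cv2.imwrite("pics/t22.png",cv2.resize(im,(768,576)))
im=cv2.imread("pics/side22.png"); cv2.imwrite("pics/s22.png",cv2.resize(im[120:290,200:420],None,fx=3.5,fy=3.5,interpolation=2))
d=np.load("topd.npy"); P=cloud("top",d); x,y,z=P[...,0],P[...,1],P[...,2]
m=(d>0)&(z>.2385)&(z<.26)&(abs(x-.47)<.05)&(abs(y+.29)<.05); print("handle top",m.sum(),P[m].mean(0),cv2.minAreaRect(P[m][:,:2].astype(np.float32)))
m=(d>0)&(z>.05)&(z<.1)&(x>.58)&(x<.75)&(y>-.12)&(y<.08); q=P[m]; print("flap z by x",[(a,np.round(np.median(q[(q[:,0]>a)&(q[:,0]<a+.02)][:,2]),4)) for a in np.arange(.61,.73,.02) if ((q[:,0]>a)&(q[:,0]<a+.02)).any()])
s=robot.observe(); print(s["time"],s["tool_pos"])
E
```

```text
side rod_collar [273.8 176.8] 0.66 [0.4   0.183 0.   ]
side rod_collar [227.2 343.6] 0.63 [ 0.453 -0.29   0.178]
side rod_grip [216.8 348.5] 0.5 [ 0.454 -0.296  0.217]
side loop_bar [213.6 251.3] 0.44 [ 0.673 -0.028  0.002]
top rod_collar [224.2 344.4] 0.69 [ 0.456 -0.289  0.197]
top rod_grip [221.4 343.9] 0.68 [ 0.463 -0.287  0.204]
handle top 31 [ 0.46330246 -0.29179704  0.24183373] ((0.46348902583122253, -0.29232892394065857), (0.01156663242727518, 0.01664804108440876), 75.6093978881836)
flap z by x [(np.float64(0.61), np.float64(0.0725)), (np.float64(0.63), np.float64(0.0757)), (np.float64(0.65), np.float64(0.076)), (np.float64(0.67), np.float64(0.0759)), (np.float64(0.6900000000000001), np.float64(0.0761)), (np.float64(0.7100000000000001), np.float64(0.0761))]
23.975 [0.4692892  0.31154786 0.31897662]
```

View pics/s22.png

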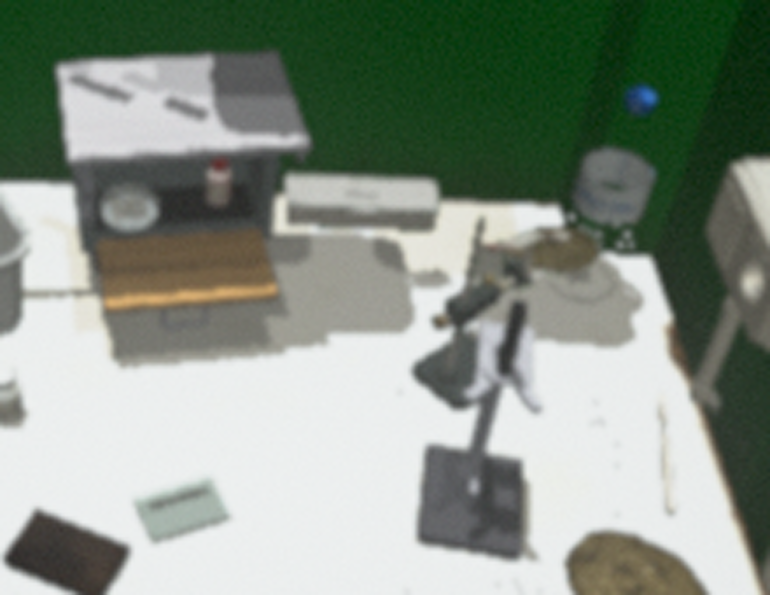

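View pics/t22.png

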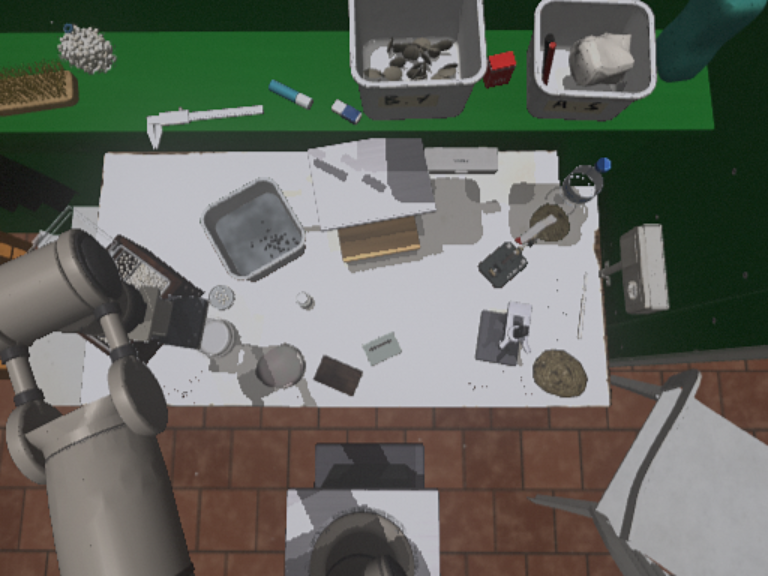

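View pics/t22f.png

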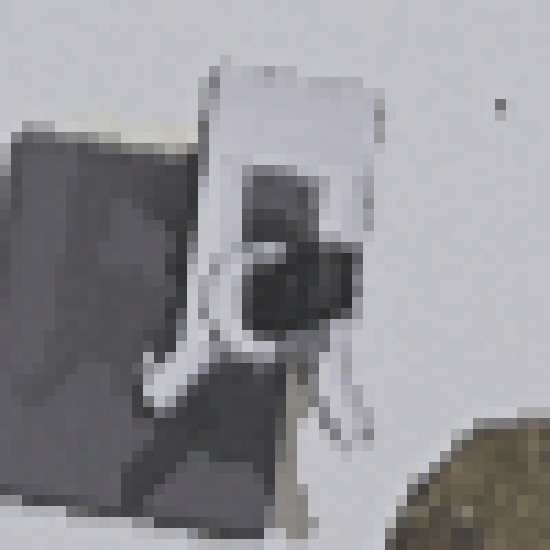

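The handle top is at z = 0.242, the same as at the start, so the rod hangs upright with its collar on the prongs, about 8 mm toward the mouth. The flap is level at 0.076 m all across. I'll move the hand over open table, compare the bystanders and finish.

Request:
apply_moves --plan '[{"tx":0.0,"ty":-0.05,"tz":-0.02,"yaw":0,"grip":0.3},{"tx":0.0,"ty":-0.1,"tz":-0.04,"yaw":0,"grip":0.3},{"tx":0.0,"ty":-0.15,"tz":-0.05,"yaw":0,"grip":0.3},{"tx":0.0,"ty":-0.15,"tz":-0.05,"yaw":0,"grip":0.3},{"tx":0.0,"ty":-0.15,"tz":-0.05,"yaw":0,"grip":0.3}]'

```text
time: 24.6
tool_pos: [0.4484, 0.1639, 0.3688]
tool_rot: [3.141, 0.0, 3.003]
contact_force: [-1.0, -0.1, 0.4]
opening: 0.0595
```

```bash
python3 look.py 23; python3 - <<'E'
from m import *
a=cv2.imread("pics/side0.png"); b=cv2.imread("pics/side23.png"); a2=cv2.imread("pics/top0.png"); b2=cv2.imread("pics/top23.png")
cv2.imwrite("pics/cmp.png",np.vstack([np.hstack([cv2.resize(i,(400,300)) for i in (a,b)]),np.hstack([cv2.resize(i,(400,300)) for i in (a2,b2)])]))
d=np.load("topd.npy"); P=cloud("top",d); x,y,z=P[...,0],P[...,1],P[...,2]
m=(d>0)&(z>.2385)&(z<.26)&(abs(x-.47)<.05)&(abs(y+.29)<.05); print("handle top",m.sum(),P[m].mean(0))
s=robot.observe(); print(s["time"],s["tool_pos"],s["contact_force"])
E
```

```text
handle top 28 [ 0.46367752 -0.29131124  0.24202618]
24.7 [0.44830415 0.16472997 0.36830689] [-0.13437119 -0.60270538 -0.62189405]
```

View pics/cmp.png

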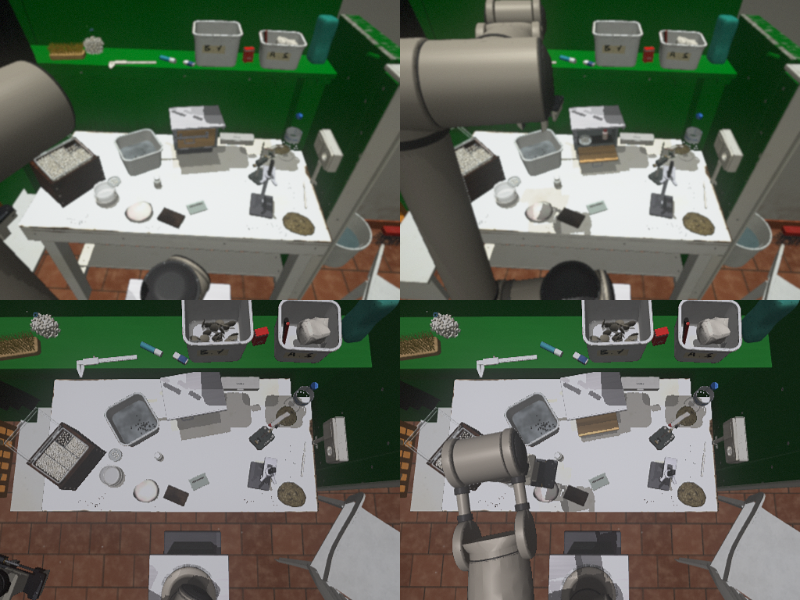

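Before and after show every bystander in its place, the flap down and the rod upright in the fork.

```bash
python3 -c "
from h import robot
print(robot.hand_in())"
```

```text
the job is handed in; nothing more can be done
None
```

The locker is open, the rod is back in its fork, and the job was handed in at about 24.7 s.

- **Getting the slant:** The moves cannot tilt the tool. I gripped the rod, lifted it and pushed it against the closed end of the fork slot, so it leaned about 23° in the fingers. I then turned it half round and put the hook down through the loop from under the hood edge.
- **Bolt:** I drew it right until it met its stop, where the side force rose to about 5 N. The loop had shifted about 34 mm in the picture.
- **Flap:** I pulled it along its arc to about 0.6 rad and withdrew the hook, and it sank the rest of the way. Its face then measured level at 76 mm across nearly its whole depth; the outermost strip read 72.5 mm.
- **Rod:** I hung it back and tipped it upright on its collar edge. The handle top is at 0.242 m, against 0.241 m at the start, so the collar rests on the prongs.
- **Bystanders and hand:** Before-and-after pictures show the bystanders where they were; at the end the arm partly hid the area around the dish in the top view. The hand was never brought against the locker, and it ended clear of everything.

One slip: while releasing, I commanded an unneeded 15 mm shift toward the fork's mouth as the fingers opened. The rod now hangs about 8 mm nearer the mouth than it first did. It is still upright and should still be on the straight part of the prongs, so I left it there.

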